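# Load the photometer's filter carrier

## Task

On the carrier plate, slide the mounted filter along the plate with your fingertips, neither squeezing nor lifting it, into the V-nest until its round rim bears on both flanks and its flat lies flush on the back stop. Then take the cover by its grip rib and lower it level over the two dowel pins until it lies fully down on the V-block, without dropping it. Let go, and leave everything else on the bench where it stands.

Things in the scene. Friction and masses are not known exactly. Their poses are not given: they have to be found in the camera images.
- carrier: Filter carrier, fixed: bright plate on feet, its top (the deck) 11 mm above the bench, a steel V-block 11 mm high on its far part. Origin: on the bench below the seat centre; +x: push direction, into the V; z up. Deck: x -115 to +51, y -55 to +55 mm. V-block: x -6 to +48, y -52 to +52 mm, top 22 mm above the bench, nest open to -x with a mouth 82 mm wide.
- seat (a point): Seat centre on the deck, 11 mm above the bench, axes as the carrier's: the filter's centre is here when home. The nest's two upright flanks stand at 90 degrees to each other, at 45 to the push, 25 mm from this point.
- back_stop (a point): Middle of the nest's back stop at deck height: an upright face between the flanks, facing -x, 21.5 mm from the seat centre, 28 mm wide.
- pin_left (a point): Tip of the left dowel pin, at x +24, y +40 mm of the carrier, 38 mm above the bench. Pins: 8 mm diameter, standing 16 mm out of the V-block's top, the last 6 mm tapered to 4.2 mm.
- pin_right (a point): Tip of the right dowel pin, at x +24, y -40 mm of the carrier; otherwise the same.
- filter: Mounted filter, about 90 g, lying loose on the deck short of the nest: dark ring mount 10 mm thick, radius 25 mm, glass sunk in its middle, rim cut to a flat 21.5 mm from the centre at +x, a tab opposite. Origin: centre of its underside. Home: origin at the seat, x axis along the carrier's +x. Rigid; slides with ordinary friction, a push under 1 N moves it.
- filter_tab (a point): Top of the filter's handling tab, 41 mm from the centre on its -x side, 7 mm above the filter's underside. The tab is 12 mm wide, 7 mm high, and reaches from the rim out to 47 mm from the centre; its end is round.
- cover: Cover, about 220 g, loose, lying level left of the carrier with its plate's underside 8 mm above the bench: grey plate 6 mm thick, x -30 to +55, y -50 to +50 mm. Origin: at the plate's underside, centre of its 30 mm light aperture; +x to the skirted rear edge, z up. Fully down: origin 22 mm above the carrier's origin, axes parallel to the carrier's.
- cover_grip (a point): Point to grip on the cover: on its upright rib (10 mm thick in x, 44 mm long in y, rising 34 mm above the plate's top; centred at x +24, y 0), 28 mm above the plate's underside, 12 mm below the rib's top. The plate's weight is centred near the rib's foot.
- cover_hole (a point): Centre of the round pin hole (9.6 mm) at the plate's underside: x +24, y +40 mm of the cover; it goes on the left pin. At x +24, y -40 is a slot 9.6 x 13.6 mm (long in y) for the right pin.
- cover_keeper (a point): Foot of the left keeper stud: two 6 mm studs hang 8 mm below the plate at x -23, y +19.3 and -19.3 mm. On a filter that is home they drop behind its rim with 2 mm to spare; on one that is not they land. A skirt 8 mm deep hangs along the rear edge (x 51 to 55) and passes 3 mm behind the V-block.
- vial: Small capped glass vial, 22 mm diameter, 45 mm high, standing on the deck at one side of the way to the nest. Origin: centre of its underside. Leave alone.
- stopper: Rubber stopper, 23 mm diameter, 22 mm high, standing on the deck at the other side of the way. Origin: centre of its underside. Leave alone.
- flask: Stoppered conical flask, 68 mm diameter at the foot, 30 mm at the neck, 101 mm high, left of the carrier. Leave alone.
- petri: Petri dish, 61 mm diameter, 14 mm high, left of the carrier. Leave alone.
- crucible: Lidded porcelain crucible, 43 mm diameter, 46 mm high, behind the carrier. Leave alone.
- jar_amber: Brown screw-cap jar, 45 mm diameter, 87 mm high, behind the carrier. Leave alone.
Not all that is in view belongs to the job. There is more than one size of the vial; the one meant has the size given above.

How it is judged:
By the outcome, as a careful person would: the job done as asked, in the order asked, and still so for the second after the job is handed in, with the robot touching nothing.
It also fails if it takes over 58 s, if anything falls off the work surface, if the arm or the gripper's body presses on something with over 40 N, if the wrist force passes 120 N, or if a joint passes its speed limit or range.

## Robot

A 6-joint arm with a two-finger parallel gripper is mounted at the origin on a cart in front of the work surface, level with it; the furniture and walls round the work are solid. World frame = base frame: x ahead of the robot, y to its left, z up, the work surface at z = 0. Lengths are in mm, angles in rad, forces in N, time in s.
With the tool pointing down it reaches from about 350 to 850 mm from the base axis. Payload 8.1 kg.
Tool frame: the origin (TCP) lies on the centre line of the jaws, within the pads' length; the fingertips stand 17 mm ahead of it and the grasp point (between the pads) lies 2 mm behind it (manip.tips_ahead is the distance from the TCP to the fingertips, in mm); z points along the fingers, x is the direction in which the jaws open and shut, and the axes are right-handed (so a half turn about z gives the same grasp; the last joint's range is limited). The gripper opens to 85 mm and grips with 20 to 120 N. Pads are 22 mm wide; open, the fingers measure 114 mm over their backs; the gripper's body (76 mm by 85 mm) begins 54 mm behind the grasp point. The pads swing forward as they close: fully open they stand 13 mm farther back than shut.
Start: joints at [1.131, 0.13, 1.488, -0, 1.523, -0.085], TCP at [208.421, 562.642, 248.292] pointing down, gripper open.
Joint ranges: [-2.96, 2.96], [-0.89, 2.26], [0.02, 2.5], [-1.34, 4.48], [0, 2.73], [-2.66, 2.66]. Speed limits (rad/s): [2.39, 2.39, 2.79, 3.14, 3.14, 3.14].

## Interface

Orientations are given as a unit quaternion [w, x, y, z].
In Python, from cell import status, imaging, ticket, manip gives the robot as it stands.
- The arm moves only by the tool jog_arm, never from a script. Its argument "series" is one flat list of numbers, 6 for each row, row after row: the shift along the tool's x, y, z in mm, then the turn, a rotation vector about the tool's x, y, z in rad. A call has 1 to 12 rows; each row shifts and turns the commanded pose from where the row before left it, along the tool's axes as they then stand; what a row does not reach is not made up. A row lasts 1/8 s, in which the tool goes at most 62.5 mm and 10.7 degrees, less where a joint would pass 70% of its speed; a pose out of reach is approached as far as the arm can. A call is refused whole if a number of a shift passes 62.5 or a number of a turn 0.188, either way. A call with a gripper value outside its range is refused whole. "jaw" is the finger opening in mm, from 0 to 85.4, set as the call begins (left out, the last holds). The fingers move at their own pace and stop on an object; the grip force is fixed at half the most. Time passes only in rows, so rows that do not move let the fingers close. It gives the time, the measured TCP pose, the force and the opening at its end, in the units of the state.
- status.state(): the state, without advancing time (a new reading comes with each control period).
- imaging.grab_frame(name): name is "side" or "top" or "wrist"; returns a dict with "pixels" (480x640x3 uint8, blue, green, red), "range_z" (480x640 float32, mm along the optical axis (not along the pixel's ray), 0 where there is no reading), "intrinsics" (3x3 intrinsics, pixels), "origin" and "attitude" of the camera in the world. Camera axes: x right, y down, z forward; pixel columns grow to the right and rows downward; lengths in mm; the calibration is good to about 2 mm. A picture is of the moment at which its call begins.
- ticket.hand_in(): hands the job in, once; it reports no verdict.
The state is a dict: "clock": time; "joint_pos": joint angles; "joint_vel": joint speeds; "effort": joint torques, N m; "ee_pos": TCP position; "orientation": TCP orientation; "contact_force": force on the tool from outside, world axes, zero at the start; "moment": the same for the moment, N m; "gripper_width": finger opening in mm.
Only numpy, scipy, OpenCV 4.12 (cv2) and the standard library are available. Lean on these libraries where they do the work, as an engineer would, in place of code of your own. Each camera call takes 0.05 s, during which the arm holds its last target.

## Working session

There is one attempt and no reset: what is moved stays moved. The work goes in short steps, Python scripts to look and compute and a tool call to move; the robot and the scene stay as the last step left them, time stands still between calls to the robot, and variables do not carry over. Pictures are saved under pics/ and viewed, and the job is handed in when it is done.

Besides the shell and the picture viewer there is one more tool, called after "Emit:" as name(argument=value, ...) on one line, values as JSON. jog_arm: Moves the arm, as the interface text tells. Its arguments: {"type":"object","properties":{"series":{"type":"array"},"jaw":{"type":"number"}},"required":["series"]}

```bash
ls; mkdir -p pics; python3 - <<'E'
from cell import status, imaging, ticket, manip
import cv2,numpy as np
print(status.state()); print(manip.__dict__.get('tips_ahead'),[a for a in dir(manip) if a[0]!='_'])
for n in ["side","top","wrist"]:
    f=imaging.grab_frame(n); cv2.imwrite(f"pics/{n}0.png",f["pixels"]); np.savez(f"pics/{n}0.npz",**f)
    print(n,f["intrinsics"],f["origin"],f["attitude"])
E
```

```text
pics
{'clock': 0.0, 'joint_pos': array([ 1.13060786e+00,  1.31150179e-01,  1.48930052e+00, -1.00759231e-06,
        1.52302943e+00, -8.54044913e-02]), 'joint_vel': array([-0.00113302,  0.00121711, -0.00038994, -0.00113988,  0.00044201,
        0.00091356]), 'effort': array([-3.34514072e-03, -5.69383335e+01, -5.00571477e+01, -4.63594879e-04,
        1.43153826e-02,  1.65097696e-07]), 'ee_pos': array([208.18507476, 562.15236117, 247.23932429]), 'orientation': array([ 4.71489160e-04,  8.20788205e-01,  5.71231854e-01, -8.17518765e-04]), 'contact_force': array([-0.41015403, -0.05086737,  0.20037447]), 'moment': array([0.02863758, 0.01686026, 0.02574326]), 'gripper_width': 85.63521936541933}
None ['PlanningError', 'tips_ahead']
side [[567.11983468   0.         316.18095606]
 [  0.         567.11983468 235.75361661]
 [  0.           0.           1.        ]] [ 302.02201392 -593.34891226  697.63924363] [-0.41794991  0.90100115 -0.10716612  0.04505804]
top [[569.52654714   0.         314.31018926]
 [  0.         569.52654714 239.83454418]
 [  0.           0.           1.        ]] [ 353.6513378   146.3886967  1022.00544932] [ 0.05044229 -0.69598988  0.71439972 -0.05183338]
wrist [[418.84009945   0.         315.39675072]
 [  0.         418.84009945 231.025427  ]
 [  0.           0.           1.        ]] [148.56117597 584.69251575 371.77546925] [0.10690013 0.81349114 0.56688747 0.07377751]
```

View pics/top0.png

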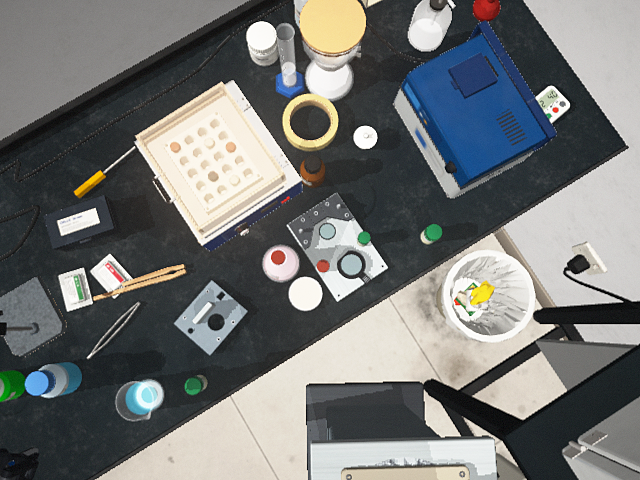

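View pics/side0.png

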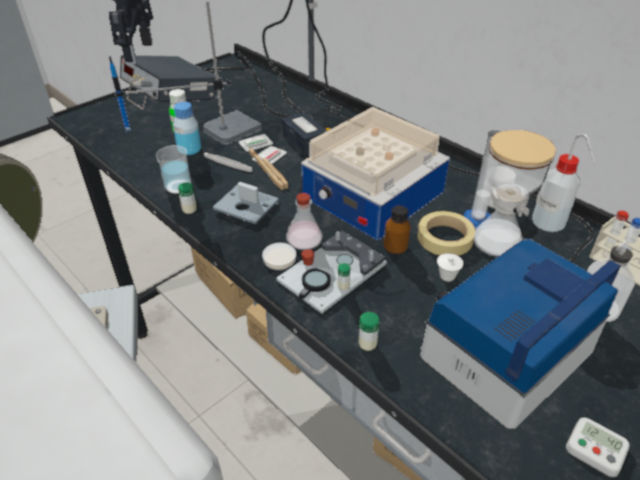

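View pics/wrist0.png

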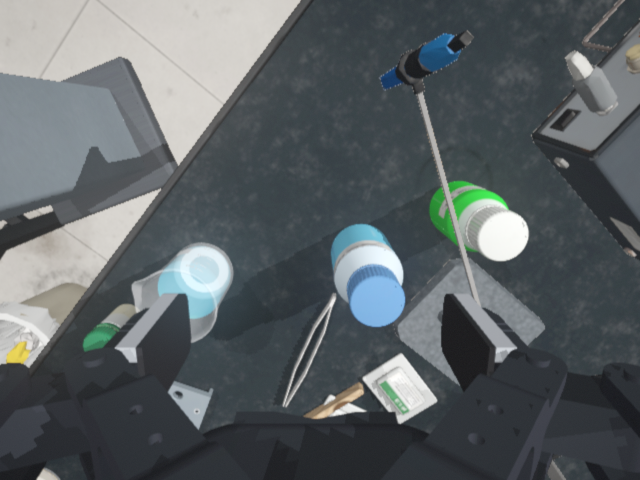

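```bash
cat > h.py <<'E'
import numpy as np, cv2
from scipy.spatial.transform import Rotation as R
def q2r(q): return R.from_quat([q[1],q[2],q[3],q[0]])
def load(p): return dict(np.load(p))
def pts(f):
    K=f["intrinsics"]; z=f["range_z"].astype(float); v,u=np.mgrid[0:480,0:640]
    P=np.stack([(u-K[0,2])/K[0,0]*z,(v-K[1,2])/K[1,1]*z,z],-1)
    W=P@q2r(f["attitude"]).as_matrix().T+f["origin"]; W[z==0]=np.nan
    return W
def proj(f,X):
    X=np.atleast_2d(X); P=(X-f["origin"])@q2r(f["attitude"]).as_matrix(); K=f["intrinsics"]
    return np.c_[P[:,0]/P[:,2]*K[0,0]+K[0,2],P[:,1]/P[:,2]*K[1,1]+K[1,2]]
def ray(f,uv,z):
    uv=np.atleast_2d(uv).astype(float); K=f["intrinsics"]
    d=np.c_[(uv[:,0]-K[0,2])/K[0,0],(uv[:,1]-K[1,2])/K[1,1],np.ones(len(uv))]@q2r(f["attitude"]).as_matrix().T
    return f["origin"]+d*((z-f["origin"][2])/d[:,2])[:,None]
def crop(f,u0,v0,w,h,s,name):
    cv2.imwrite(name,cv2.resize(f["pixels"][v0:v0+h,u0:u0+w],None,fx=s,fy=s,interpolation=cv2.INTER_CUBIC))
E
python3 - <<'E'
from h import *
f=load("pics/top0.npz"); crop(f,160,180,240,180,3.3,"pics/topc.png")
g=load("pics/side0.npz"); crop(g,200,170,200,150,4,"pics/sidec.png")
W=pts(f)
for u,v in [(300,330),(220,350),(345,290),(337,215),(327,232),(352,264),(364,238),(322,266),(230,300)]: print(u,v,W[v,u].round(1))
E
```

```text
300 330 [341.8 172.   -0.9]
220 350 [310.7 313.7   0.8]
345 290 [409.9  90.4  10.2]
337 215 [543.3 100.8  21. ]
327 232 [514.9 119.2   9.5]
352 264 [455.3  76.7  14.8]
364 238 [495.2  57.5  57.3]
322 266 [451.3 130.4  33.9]
230 300 [397.3 293.6  15. ]
```

View pics/topc.png

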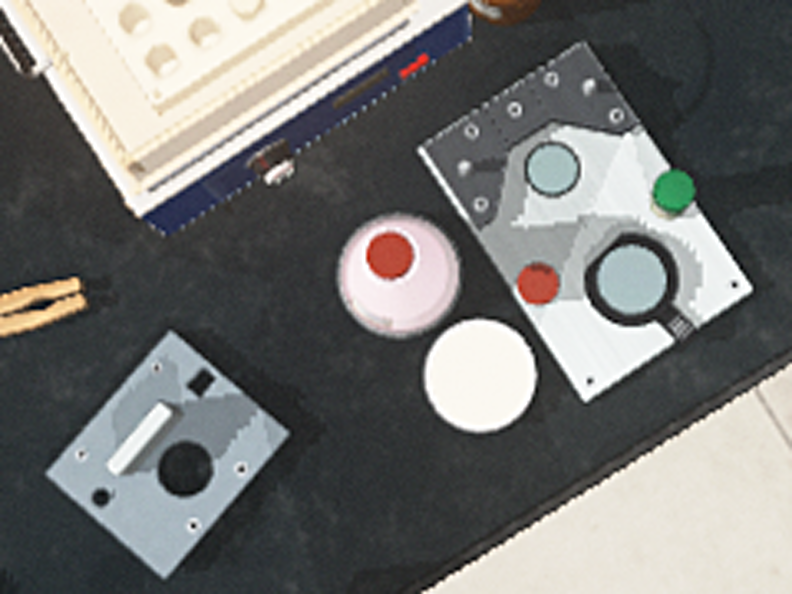

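View pics/sidec.png

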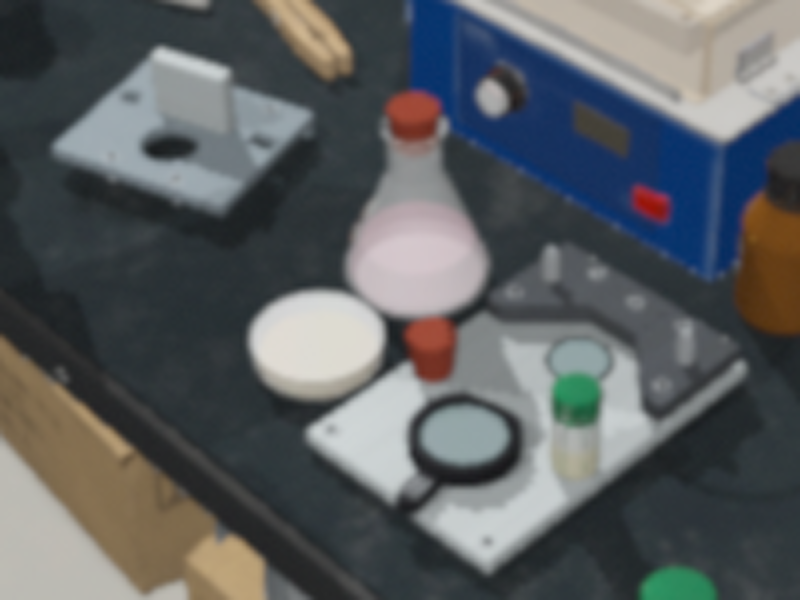

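```bash
python3 - <<'E'
from h import *
f=load("pics/top0.npz");g=load("pics/side0.npz")
crop(f,280,185,115,86,6.9,"pics/tc1.png")
crop(f,280,235,115,86,6.9,"pics/tc1b.png")
crop(f,168,270,90,70,8,"pics/tc2.png")
crop(g,270,225,120,90,6.6,"pics/sc1.png")
crop(g,205,175,80,60,10,"pics/sc2.png")
E
```

```text
(no output)
```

View pics/tc1.png

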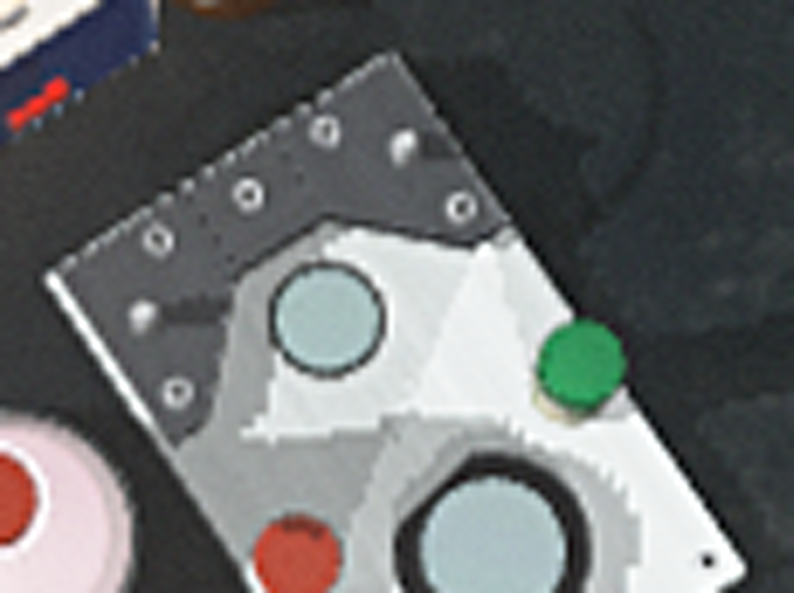

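View pics/tc1b.png

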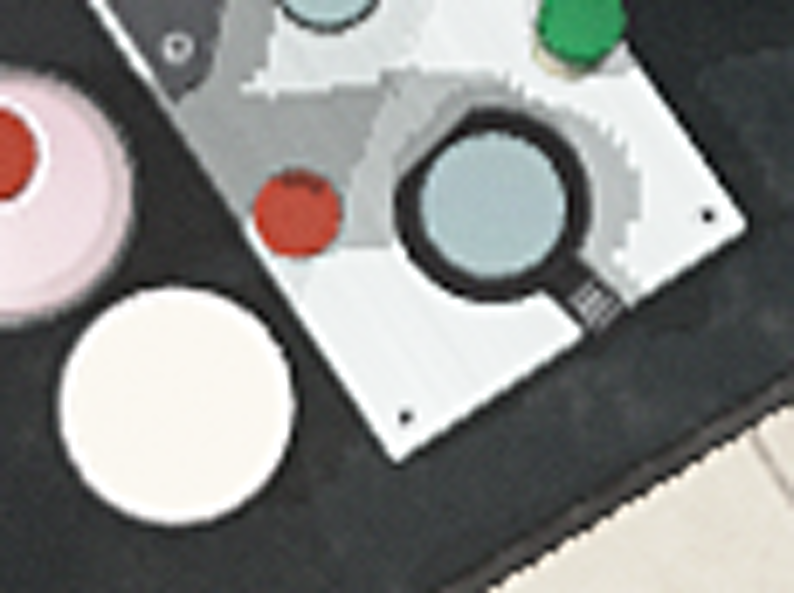

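View pics/tc2.png

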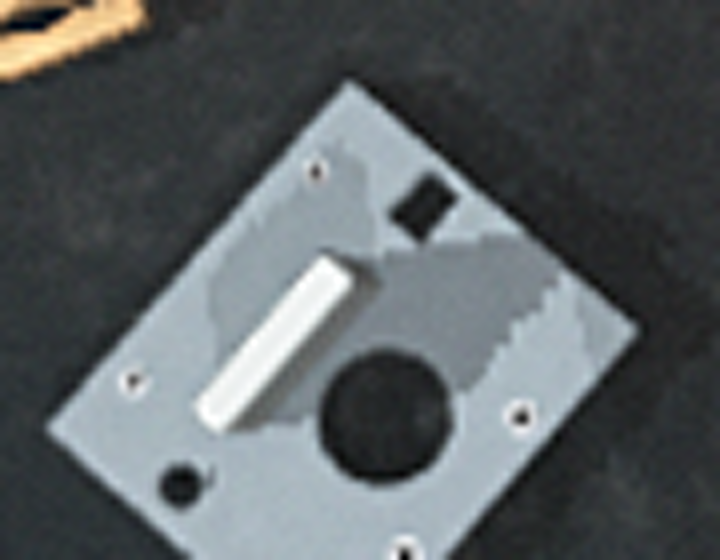

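View pics/sc1.png

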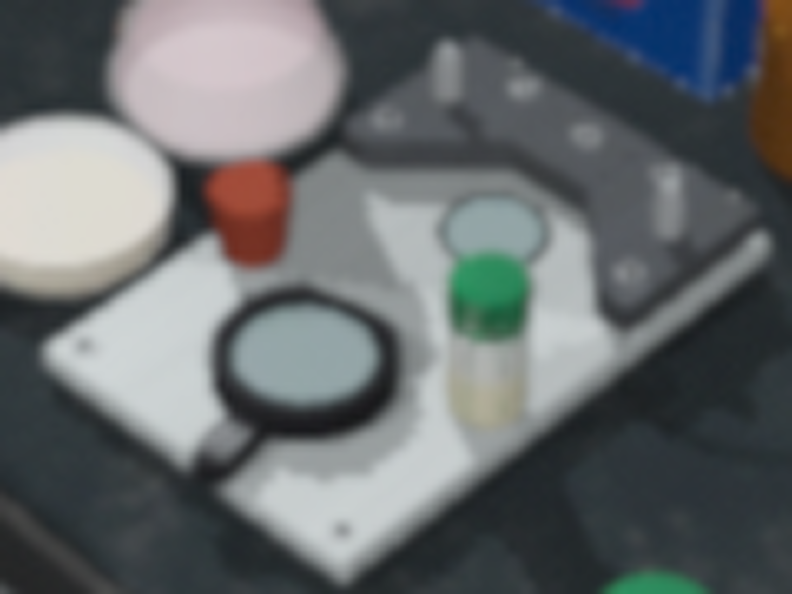

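View pics/sc2.png

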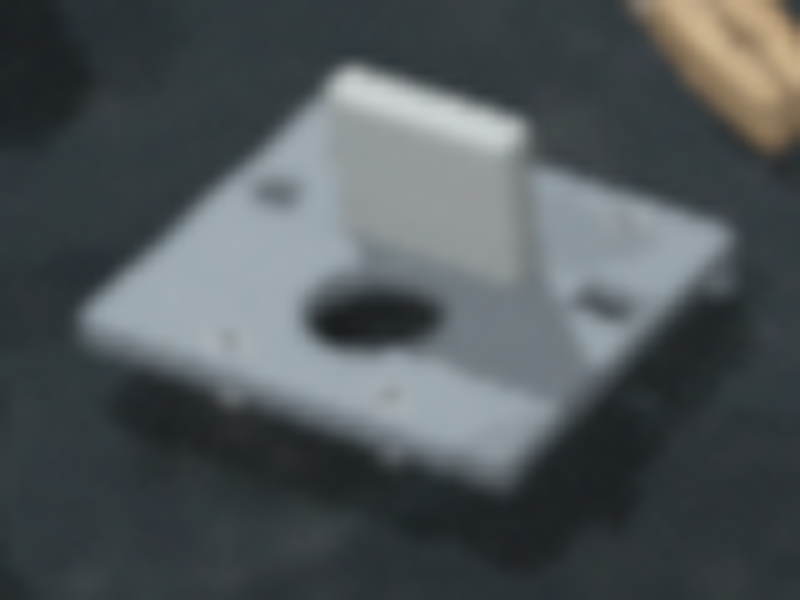

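```bash
cat > fit.py <<'E'
from h import *
from scipy.optimize import least_squares
f=load("pics/top0.npz");g=load("pics/side0.npz")
def px(c,u0,v0,s): return (np.array(c)+.5)/s-.5+[u0,v0]
T1=(280,185,6.9);T1b=(280,235,6.9);T2=(168,270,8);S1=(270,225,6.6);S2=(205,175,10)
def fit(obs,x0,sides="ts"):
    def wp(p,X):
        c,s=np.cos(p[2]),np.sin(p[2]); return np.array([p[0]+c*X[0]-s*X[1],p[1]+s*X[0]+c*X[1],X[2]])
    ob=[o for o in obs if o[0] in sides]
    def res(p): return np.concatenate([(proj(f if o[0]=='t' else g,wp(p,o[2]))[0]-o[1]) for o in ob])
    r=least_squares(res,x0,loss='soft_l1',f_scale=1.)
    print(sides,r.x.round(3),np.degrees(r.x[2]).round(2)); print(res(r.x).reshape(-1,2).round(1).tolist())
    return r.x
car=[('t',px((745,570),*T1),(-115,-55,11)),('t',px((397,463),*T1b),(-115,55,11)),
('t',px((407,136),*T1),(24,-40,38)),('t',px((145,304),*T1),(24,40,38)),('t',px((328,320),*T1),(0,0,11)),
('s',px((45,352),*S1),(-115,55,11)),('s',px((345,575),*S1),(-115,-55,11)),('s',px((768,238),*S1),(51,-55,11)),
('s',px((447,45),*S1),(24,40,38)),('s',px((668,172),*S1),(24,-40,38)),('s',px((495,230),*S1),(0,0,11))]
# cover: z above bench, plate top 14, bottom 8; rib top 48
cov=[('t',px((352,80),*T2),(55,-50,14)),('t',px((640,328),*T2),(-30,-50,14)),('t',px((47,428),*T2),(55,50,14)),
('t',px((425,207),*T2),(24,-40,14)),('t',px((182,487),*T2),(24,40,14)),('t',px((386,418),*T2),(0,0,14)),
('t',px((275,343),*T2),(24,0,48)),
('s',px((80,315),*S2),(-30,50,14)),('s',px((510,472),*S2),(-30,-50,14)),('s',px((735,235),*S2),(55,-50,14)),
('s',px((277,190),*S2),(24,40,14)),('s',px((607,303),*S2),(24,-40,14)),('s',px((374,313),*S2),(0,0,14)),('s',px((428,100),*S2),(24,0,48))]
fil=[('t',px((492,205),*T1b),(0,0,16)),('t',px((594,303),*T1b),(-41,0,18)),('s',px((305,355),*S1),(0,0,16)),('s',px((225,447),*S1),(-41,0,18))]
if __name__=="__main__":
  for s in ("ts","t","s"):
    fit(car,[510,110,.55],s); fit(cov,[380,300,.95],s); fit(fil,[450,80,.5],s)
E
python3 fit.py
```

```text
ts [516.941 119.698   0.562] 32.18
[[0.8, -0.3], [0.0, -0.4], [-0.2, 0.4], [-0.1, 0.9], [-0.4, -0.2], [-0.5, -0.6], [-0.1, -1.3], [0.7, -0.3], [0.0, 0.5], [0.4, 1.8], [-0.2, 0.3]]
ts [360.459 318.7     0.843] 48.31
[[-0.2, -0.1], [-0.0, 0.2], [-0.1, 0.0], [0.1, -0.3], [0.1, -0.2], [0.0, -0.3], [-0.1, -0.2], [0.0, 0.6], [-0.7, -0.5], [-0.3, -0.0], [0.0, 0.3], [0.2, -0.0], [0.0, -0.2], [-0.2, 0.9]]
ts [455.9    81.299   0.806] 46.21
[[-1.4, -0.6], [1.2, 0.7], [0.2, -0.1], [-0.2, 0.2]]
t [517.232 119.456   0.553] 31.71
[[0.6, 0.0], [-0.4, -0.5], [0.1, 0.3], [-0.0, 0.5], [-0.2, -0.4]]
t [360.256 318.65    0.843] 48.28
[[-0.1, 0.0], [-0.0, 0.3], [-0.0, 0.1], [0.1, -0.2], [0.1, -0.1], [0.1, -0.2], [-0.1, -0.1]]
t [456.539  80.507   0.767] 43.97
[[-1.0, -1.0], [1.0, 0.9]]
s [516.716 119.901   0.57 ] 32.67
[[-0.5, -0.2], [0.3, -1.2], [0.5, -0.6], [-0.3, 0.5], [0.2, 1.6], [-0.3, 0.3]]
s [360.748 318.987   0.843] 48.29
[[0.2, 0.5], [-0.6, -0.6], [-0.2, -0.1], [0.2, 0.2], [0.3, -0.1], [0.1, -0.3], [-0.0, 0.8]]
s [455.675  81.568   0.819] 46.95
[[0.1, -0.2], [-0.1, 0.2]]
```

Emit:
jog_arm(series=[-40, 38.4, 0, 0, 0, 0, -40, 38.4, 0, 0, 0, 0, -40, 38.4, 0, 0, 0, 0, -40, 38.4, 0, 0, 0, 0, -40, 38.4, 0, 0, 0, 0, -40, 38.4, 0, 0, 0, 0, -40, 38.4, 0, 0, 0, 0, -40, 38.4, 0, 0, 0, 0, -40, 38.4, 0, 0, 0, 0, -40, 38.4, 0, 0, 0, 0], jaw=24)

```text
clock: 1.4
ee_pos: [429.9, 52.4, 248.3]
orientation: [0.0, 0.821, 0.571, 0.0]
contact_force: [1.1, -0.4, -0.3]
gripper_width: 24.4
```

Emit:
jog_arm(series=[0, 0, 0, 0, 0, 0.1804, 0, 0, 0, 0, 0, 0.1804, 0, 0, 0, 0, 0, 0.1804, 0, 0, 0, 0, 0, 0.1804, 0, 0, 0, 0, 0, 0.1804, 0, 0, 0, 0, 0, 0.1804, 0, 0, 0, 0, 0, 0.1804, 0, 0, 0, 0, 0, 0.1804, 0, 0, 0, 0, 0, 0.1804, 0, 0, 0, 0, 0, 0.1804, 0, 0, 0, 0, 0, 0.1804, 0, 0, 0, 0, 0, 0])

```text
clock: 2.9
ee_pos: [429.4, 54.2, 248.1]
orientation: [0.0, 0.927, -0.374, -0.0]
contact_force: [-0.4, -0.1, -0.9]
gripper_width: 24.1
```

```bash
cat > snap.py <<'E'
import sys
from h import *
from cell import status, imaging
def snap(cam,name):
    f=imaging.grab_frame(cam); cv2.imwrite(f"pics/{name}.png",f["pixels"]); np.savez(f"pics/{name}.npz",**f); return f
def st():
    s=status.state(); M=q2r(s["orientation"]).as_matrix()
    print("t",round(s["clock"],2),"p",s["ee_pos"].round(2),"a",np.degrees(np.arctan2(M[1,0],M[0,0])).round(2),"tz",M[:,2].round(4),"F",s["contact_force"].round(2),"w",round(s["gripper_width"],2)); return s
E
python3 - <<'E'
from snap import *
from cell import manip
print(manip.tips_ahead); 
try: print(manip.tips_ahead(24), manip.tips_ahead(0))
except Exception as e: print(e)
st(); snap("wrist","w1")
E
```

```text
17.0
'float' object is not callable
t 2.9 p [429.4   54.16 248.09] a -43.96 tz [-4.e-04  0.e+00 -1.e+00] F [-0.35 -0.07 -0.95] w 24.07
```

View pics/w1.png

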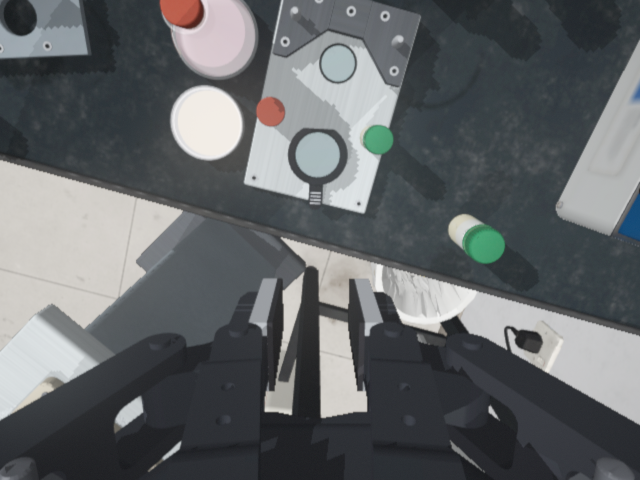

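```bash
python3 - <<'E'
from h import *
f=load("pics/w1.npz"); crop(f,230,0,200,220,3.6,"pics/w1c.png"); crop(f,235,240,160,120,5,"pics/w1d.png")
print(ray(f,[[318,155]],16),ray(f,[[316,197]],18),ray(f,[[338,63]],11))
W=pts(f)
for u,v in [(270,300),(268,290),(360,300),(364,290),(355,340)]: print(u,v,W[v,u].round(1))
c=np.array([517,119.6]);
for n,p,z in (("left",0,0),):pass
t=load("pics/top0.npz")
a=np.radians(32.2);Rm=np.array([[np.cos(a),np.sin(a)],[-np.sin(a),np.cos(a)]])
for n,uv,uw,z in (("vial",(364,238.3),(378,139.5),56),("stopper",(322.8,266),(270,111),33),("flask",(278,257),(185,10),101),("petri",(305.3,293.6),(207,123),14)):
    A=ray(t,[uv],z)[0,:2];B=ray(f,[uw],z)[0,:2]; print(n,A.round(1),B.round(1),"in carrier",(Rm@(A-c)).round(1),(Rm@(B-c)).round(1))
E
```

```text
[[457.24495283  78.44702691  16.        ]] [[431.50754478  54.10989742  18.        ]] [[519.34077586 119.82753379  11.        ]]
270 300 [428.2  71.5 252.6]
268 290 [426.8  72.3 243.8]
360 300 [448.4  52.4 253.2]
364 290 [449.8  50.7 244.6]
355 340 [439.4  45.5 257.6]
vial [494.9  57.4] [499.1  58.4] in carrier [-51.9 -40.9] [-47.8 -42.3]
stopper [451.3 129. ] [454.6 129.9] in carrier [-50.6  42.9] [-47.3  41.9]
flask [461.2 202.6] [463.6 198.7] in carrier [ -3. 100.] [-3.  95.4]
petri [405.2 160.9] [409. 161.] in carrier [-72.7  94.5] [-69.3  92.6]
```

View pics/w1c.png

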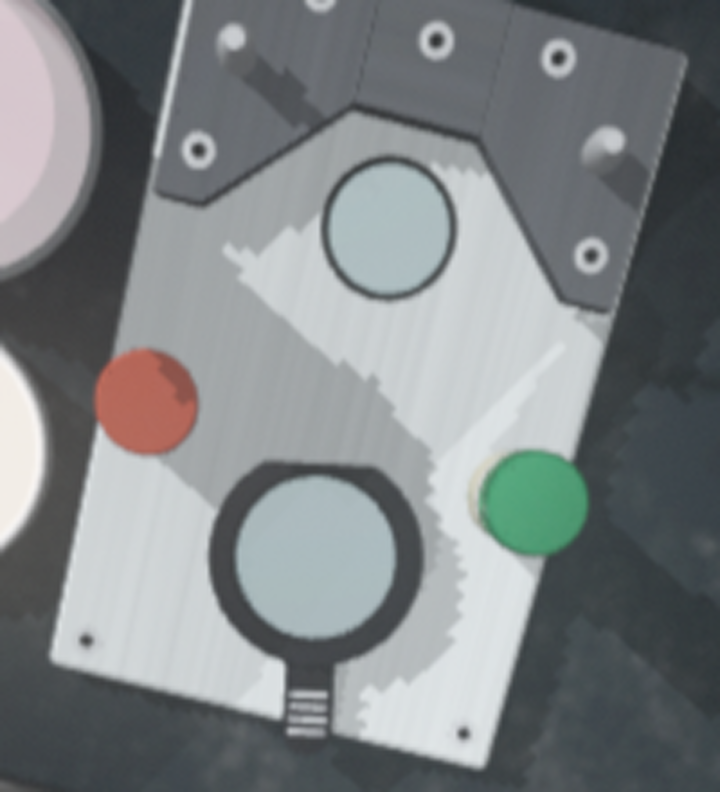

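View pics/w1d.png

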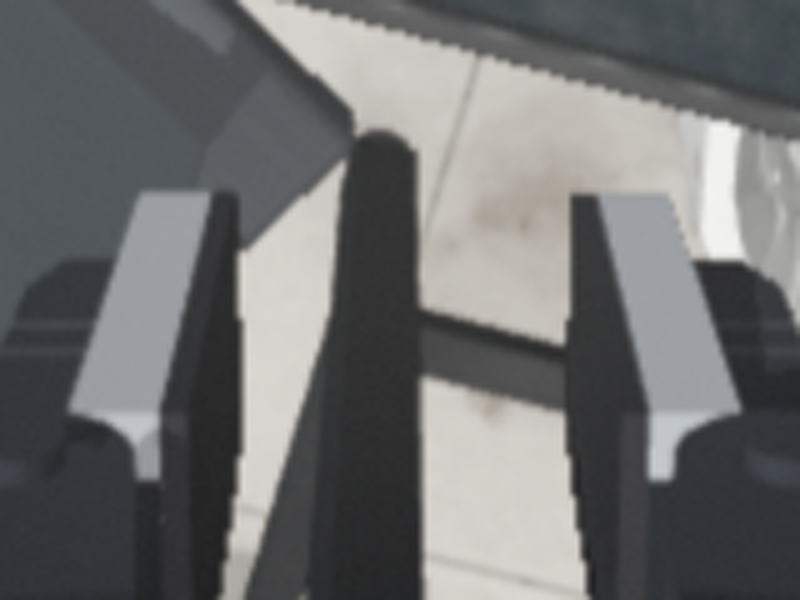

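Emit:
jog_arm(series=[0, 0, 47, 0, 0, 0.0218, 0, 0, 47, 0, 0, 0.0218, 0, 0, 47, 0, 0, 0, 0, 0, 47, 0, 0, 0, 0, 0, 0, 0, 0, 0, 0, 0, 0, 0, 0, 0])

```text
clock: 3.7
ee_pos: [430.5, 54.1, 61.8]
orientation: [-0.0, 0.919, -0.394, 0.001]
contact_force: [-0.0, 1.7, 0.8]
gripper_width: 24.2
```

```bash
python3 - <<'E'
from snap import *
s=st(); f=snap("wrist","w2"); t=snap("top","t2"); g=snap("side","s2")
crop(t,300,210,120,90,6.6,"pics/t2c.png"); crop(g,250,220,140,105,5.7,"pics/s2c.png")
E
```

```text
t 3.7 p [430.49  54.15  61.84] a -46.42 tz [ 0.0013 -0.     -1.    ] F [-0.04  1.68  0.76] w 24.16
```

View pics/w2.png

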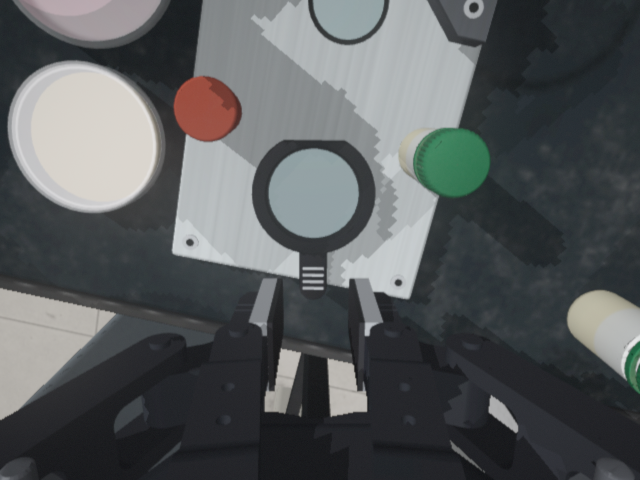

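View pics/t2c.png

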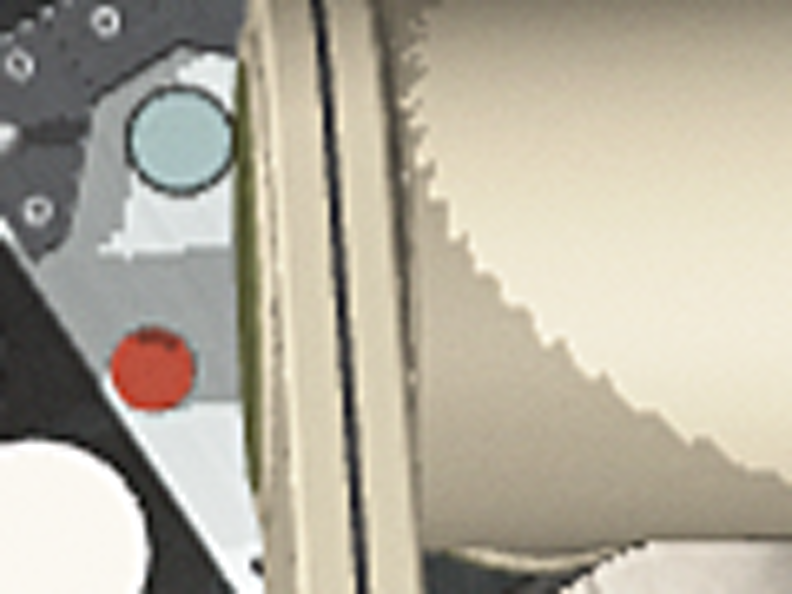

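View pics/s2c.png

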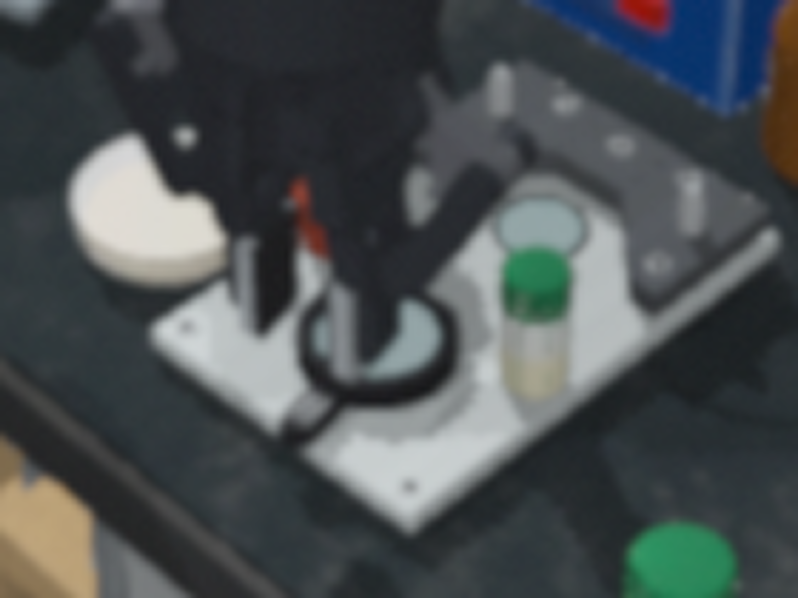

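```bash
python3 - <<'E'
from h import *
f=load("pics/w2.npz")
A=ray(f,[[313.5,192.5],[314,195]],20);print(A, ray(f,[[313,297]],18),ray(f,[[348,9]],11), ray(f,[[457,161]],56),ray(f,[[207,108]],33))
p=np.array([430.5,54.15]);a=np.radians(-46.4+90);d=np.array([np.cos(a),np.sin(a)]);n=np.array([-d[1],d[0]])
for q in (A[0],ray(f,[[313,297]],18)[0]): print((q[:2]-p)@d,(q[:2]-p)@n)
print(proj(f,[456.4,80,21]))
E
```

```text
[[457.90757706  79.76111547  20.        ]
 [457.311438    78.91660854  20.        ]] [[424.33177712  48.1216661   18.        ]] [[516.80545565 117.76650049  11.        ]] [[500.04926858  58.59952001  56.        ]] [[455.43187216 128.98793708  33.        ]]
37.50972186611327 -0.35395162236560296
-8.624110318753921 -0.11182273747278604
[[310.45507362 195.2157369 ]]
```

Emit:
jog_arm(series=[0, 1, 14, 0, 0, 0, 0, 0, 14, 0, 0, 0, 0, 0, 0, 0, 0, 0, 0, 0, 0, 0, 0, 0])

```text
clock: 4.35
ee_pos: [428.5, 53.5, 32.0]
orientation: [0.0, 0.919, -0.395, -0.0]
contact_force: [0.1, 0.1, -0.1]
gripper_width: 24.2
```

Emit:
jog_arm(series=[0, 0, 0, 0, 0, 0, 0, 0, 0, 0, 0, 0, 0, 0, 0, 0, 0, 0], jaw=15)

```text
clock: 4.72
ee_pos: [429.0, 53.5, 32.5]
orientation: [-0.0, 0.919, -0.395, 0.0]
contact_force: [-0.5, 0.3, 0.3]
gripper_width: 14.6
```

```bash
python3 - <<'E'
from snap import *
s=st(); f=snap("wrist","w3"); g=snap("side","s3")
crop(g,270,240,90,68,8.8,"pics/s3c.png")
crop(f,220,150,200,200,3.5,"pics/w3c.png")
E
```

```text
t 4.72 p [429.03  53.46  32.54] a -46.52 tz [ 5.e-04 -0.e+00 -1.e+00] F [-0.47  0.26  0.35] w 14.59
```

View pics/w3c.png

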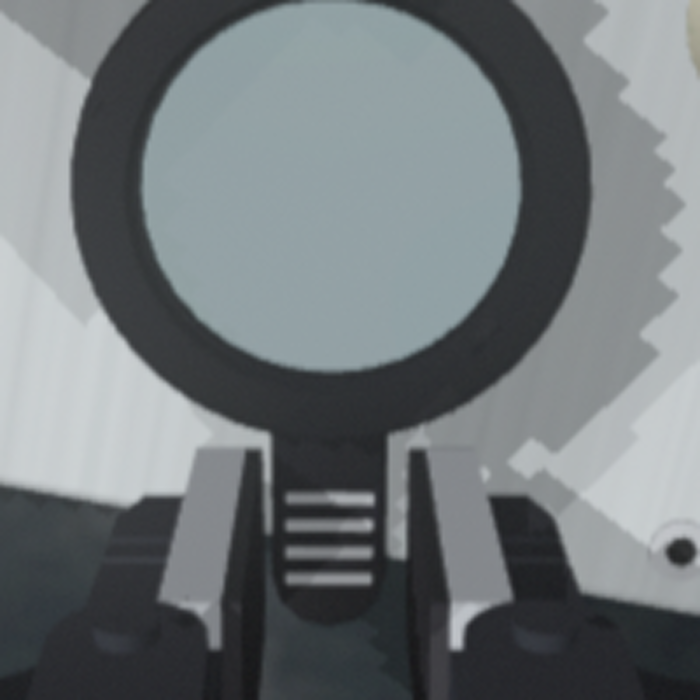

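View pics/s3c.png

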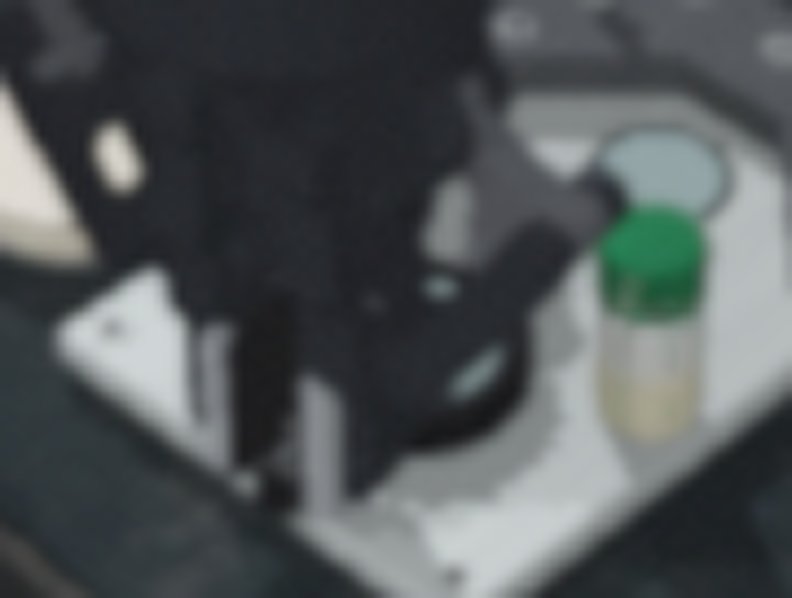

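```bash
python3 - <<'E'
from h import *
for n in("s3","w3"):
    f=load(f"pics/{n}.npz"); W=pts(f); p=np.array([429.0,53.5]);a=np.radians(43.5);d=np.array([np.cos(a),np.sin(a)]);nn=np.array([-d[1],d[0]])
    dark=f["pixels"].max(-1)<150
    L=(W[...,:2]-p)@d; N=(W[...,:2]-p)@nn; Z=W[...,2]
    for z in range(18,130,8):
        m=(Z>z)&(Z<z+8)&(abs(L)<14)&(abs(N)<60)
        if m.sum(): print(n,z,m.sum(),np.percentile(N[m],[0,3,97,100]).round(1),np.percentile(L[m],[3,97]).round(1))
E
```

```text
s3 18 78 [-18.7 -15.8  12.3  19.6] [-11.6   9. ]
s3 26 83 [-21.6 -21.3  20.4  21.5] [-12.3   7.6]
s3 34 91 [-21.9 -21.2  20.7  21.5] [-12.    7.7]
s3 42 86 [-21.4 -20.4  18.8  21.1] [-12.1   8.8]
s3 50 60 [-22.5 -20.9  15.8  29.5] [-12.    6.2]
s3 58 141 [-38.9 -34.2  36.3  41. ] [-13.4   8. ]
s3 66 209 [-44.5 -39.5  42.6  46.9] [-13.3   9.4]
s3 74 111 [-48.2 -45.1  46.8  49.8] [-13.1   9.9]
s3 82 123 [-52.3 -49.4  50.   54.9] [-13.5   6.9]
s3 90 126 [-57.  -55.4  54.9  57.5] [-13.3   0.4]
s3 98 151 [-59.2 -56.7  57.1  59.4] [-13.3  -3.1]
s3 106 245 [-59.8 -58.9  58.8  60. ] [-13.    9.3]
s3 114 178 [-58.7 -53.3  50.3  53.3] [-12.8   4.1]
s3 122 108 [-43.9 -42.   27.   39.8] [-12.5   5.2]
w3 18 739 [-22.  -20.1  17.6  19.7] [-7.7 13.7]
w3 26 935 [-22.3 -21.3  19.1  20. ] [-6.5 11.9]
w3 34 1124 [-22.4 -21.5  19.   19.9] [-5. 12.]
w3 42 906 [-22.4 -19.2  16.8  19.9] [-8.3 12. ]
w3 50 1902 [-30.4 -25.7  23.4  28. ] [-9.3 13.2]
w3 58 3759 [-43.6 -38.4  36.5  40.5] [-6.7 13.8]
w3 66 10714 [-46.8 -42.7  40.4  44.9] [-7.4 13.1]
w3 74 6652 [-52.4 -47.7  45.2  49.4] [-8.3 13.2]
w3 82 10261 [-57.  -52.   49.7  55. ] [-6.2 13.2]
w3 90 12494 [-59.8 -55.4  52.2  56.8] [ 1.  13.3]
w3 98 7491 [-55.7 -52.4  48.8  51.8] [10.1 13.3]
w3 106 1 [6.4 6.4 6.4 6.4] [13.9 13.9]
```

```bash
python3 - <<'E'
from h import *
for n in("s3","w3"):
    f=load(f"pics/{n}.npz"); W=pts(f); p=np.array([429.0,53.5]);a=np.radians(43.5);d=np.array([np.cos(a),np.sin(a)]);nn=np.array([-d[1],d[0]])
    L=(W[...,:2]-p)@d; N=(W[...,:2]-p)@nn; Z=W[...,2]
    for z in range(48,66,1):
        m=(Z>z)&(Z<z+1)&(abs(L)<16)&(abs(N)<60)
        if m.sum(): print(n,z,m.sum(),np.percentile(N[m],[0,2,98,100]).round(1),np.percentile(L[m],[3,97]).round(1))
# vial top
for n in ("top0","side0","w1","w2"):
    f=load(f"pics/{n}.npz");W=pts(f);b=f["pixels"].astype(int);c=np.array([497,58])
    m=(np.hypot(W[...,0]-c[0],W[...,1]-c[1])<15)&(W[...,2]>52)&(W[...,2]<62)
    print(n,m.sum(),np.nanpercentile(W[m],[5,50,95],axis=0).round(1).tolist())
E
```

```text
s3 48 9 [-20.7 -20.3   9.5   9.7] [-11.9  -1.7]
s3 49 10 [-20.4 -20.4  13.1  13.3] [-11.3   4.5]
s3 50 7 [-17.1 -16.2  13.4  13.8] [-11.2   0.8]
s3 51 9 [-20.3 -19.4  12.   12.2] [-10.8   4.5]
s3 52 12 [-7.3 -4.1 13.9 14.1] [-9.9  5.7]
s3 53 8 [-18.7 -17.5  11.8  11.9] [-11.5   1.2]
s3 54 5 [-21.9 -21.8  10.1  10.1] [-8.7 -1.9]
s3 55 5 [-18.4 -17.9  15.8  16.4] [-12.1  -7.3]
s3 56 10 [-16.3 -11.8  27.   29.5] [-11.8   4.9]
s3 57 4 [-22.5 -20.6   9.6   9.7] [-5.9  6.4]
s3 58 12 [-30.7 -28.7  29.5  30.7] [-12.8  -3.5]
s3 59 11 [-21.1 -20.2  28.4  29. ] [-14.5   7.6]
s3 60 19 [-35.5 -31.   35.9  36.6] [-12.9   1.1]
s3 61 19 [-21.6 -21.2  30.9  31.3] [-13.4   6.7]
s3 62 18 [-30.  -29.2  34.8  36.1] [-14.1   8.1]
s3 63 15 [-37.4 -37.1  28.6  30. ] [-14.4   8.1]
s3 64 17 [-38.9 -34.   37.3  37.8] [-12.8   6.8]
s3 65 34 [-33.  -32.5  40.4  41. ] [-13.4   6.9]
w3 48 128 [-15.3 -14.9  12.3  12.8] [-8.5 12. ]
w3 49 112 [-15.1 -14.8  12.5  12.8] [-9.8 12. ]
w3 50 218 [-15.2 -14.   12.1  12.9] [-9.7 12. ]
w3 51 662 [-14.8 -12.1   9.9  12.3] [-9.8 11.8]
w3 52 287 [-18.3 -14.3  11.7  16.4] [-8.8 1
[... 216 characters left out ...]
1  26.9  27.5] [-4.2 14.2]
w3 58 324 [-33.4 -29.6  27.9  34.3] [-5.4 14.3]
w3 59 438 [-38.  -35.6  33.5  35.7] [-3.8 14.3]
w3 60 590 [-39.4 -33.6  32.   37.8] [-5.6 14.4]
w3 61 585 [-39.8 -36.3  30.5  38.1] [-6.5 14.3]
w3 62 449 [-40.5 -38.4  35.9  38.8] [-6.8 13.9]
w3 63 518 [-41.9 -40.1  37.5  39.5] [-7.  14.2]
w3 64 504 [-42.8 -41.   38.5  40.3] [-6.8 14.3]
w3 65 652 [-43.6 -41.3  39.2  40.5] [-7.  14.3]
top0 124 [[488.5, 48.5, 53.1], [497.4, 57.3, 55.7], [505.8, 65.9, 58.7]]
side0 105 [[488.7, 46.6, 53.7], [496.9, 55.4, 56.3], [506.0, 64.7, 58.2]]
w1 689 [[490.5, 48.8, 53.5], [499.3, 57.7, 55.1], [507.9, 66.3, 56.3]]
w2 3804 [[490.6, 49.4, 53.5], [499.3, 58.2, 55.1], [507.9, 66.7, 56.2]]
```

```bash
cat > plan.py <<'E'
import numpy as np
def rows(P):  # P list of (x,y,z,a_deg) tool pointing down -> local deltas
    out=[]
    for p,q in zip(P[:-1],P[1:]):
        a=np.radians(p[3]); tx=np.array([np.cos(a),np.sin(a)]);ty=np.array([np.sin(a),-np.cos(a)])
        d=np.array(q[:2])-p[:2]
        out.append([round(d@tx,1),round(d@ty,1),round(p[2]-q[2],1),0,0,round(-np.radians(q[3]-p[3]),4)])
    return out
E
python3 - <<'E'
from plan import *
C=np.array([517,119.4]);cy=np.radians(32.2);Rc=np.array([[np.cos(cy),-np.sin(cy)],[np.sin(cy),np.cos(cy)]])
def tcp(fx,fy,yaw,off):
    w=C+Rc@[fx,fy]; y=np.radians(yaw); return [*(w-off*np.array([np.cos(y),np.sin(y)])),33.3,yaw-90]
P=[[429.0,53.5,32.5,-46.5]]
c0=np.array([-72.8,-1.5])
P.append(tcp(*c0,43.5,34.9))
N=16
for i in range(1,N+1):
    s=i/N; fx=-72.8+66.8*s; fy=-1.5+2.3*s; yaw=43.5-11.3*min(1,s*1.3); P.append(tcp(fx,fy,yaw,34.9))
for r in rows(P): print(r)
print(np.round(P,1))
E
```

```text
[np.float64(-0.0), np.float64(-2.6), -0.8, 0, 0, np.float64(-0.0)]
[np.float64(0.1), np.float64(-4.1), 0.0, 0, 0, np.float64(0.016)]
[np.float64(0.1), np.float64(-4.1), 0.0, 0, 0, np.float64(0.016)]
[np.float64(-0.0), np.float64(-4.1), 0.0, 0, 0, np.float64(0.016)]
[np.float64(-0.1), np.float64(-4.2), 0.0, 0, 0, np.float64(0.016)]
[np.float64(-0.1), np.float64(-4.2), 0.0, 0, 0, np.float64(0.016)]
[np.float64(-0.2), np.float64(-4.2), 0.0, 0, 0, np.float64(0.016)]
[np.float64(-0.3), np.float64(-4.2), 0.0, 0, 0, np.float64(0.016)]
[np.float64(-0.3), np.float64(-4.2), 0.0, 0, 0, np.float64(0.016)]
[np.float64(-0.4), np.float64(-4.2), 0.0, 0, 0, np.float64(0.016)]
[np.float64(-0.5), np.float64(-4.2), 0.0, 0, 0, np.float64(0.016)]
[np.float64(-0.5), np.float64(-4.2), 0.0, 0, 0, np.float64(0.016)]
[np.float64(-0.6), np.float64(-4.2), 0.0, 0, 0, np.float64(0.016)]
[np.float64(-0.3), np.float64(-4.2), 0.0, 0, 0, np.float64(0.0049)]
[np.float64(-0.1), np.float64(-4.2), 0.0, 0, 0, np.float64(-0.0)]
[np.float64(-0.1), np.float64(-4.2), 0.0, 0, 0, np.float64(-0.0)]
[np.float64(-0.1), np.float64(-4.2), 0.0, 0, 0, np.float64(-0.0)]
[[429.   53.5  32.5 -46.5]
 [430.9  55.3  33.3 -46.5]
 [434.   58.1  33.3 -47.4]
 [437.   60.8  33.3 -48.3]
 [440.1  63.6  33.3 -49.3]
 [443.2  66.4  33.3 -50.2]
 [446.3  69.1  33.3 -51.1]
 [449.4  71.9  33.3 -52. ]
 [452.5  74.7  33.3 -52.9]
 [455.7  77.5  33.3 -53.8]
 [458.8  80.3  33.3 -54.8]
 [461.9  83.1  33.3 -55.7]
 [465.1  85.9  33.3 -56.6]
 [468.2  88.8  33.3 -57.5]
 [471.6  91.2  33.3 -57.8]
 [475.1  93.6  33.3 -57.8]
 [478.5  95.9  33.3 -57.8]
 [482.   98.3  33.3 -57.8]]
```

First stage of the push (8 rows), then a look.

Emit:
jog_arm(series=[0, -2.6, -0.8, 0, 0, 0, 0.1, -4.1, 0, 0, 0, 0.016, 0.1, -4.1, 0, 0, 0, 0.016, 0, -4.1, 0, 0, 0, 0.016, -0.1, -4.2, 0, 0, 0, 0.016, -0.1, -4.2, 0, 0, 0, 0.016, -0.2, -4.2, 0, 0, 0, 0.016, 0, 0, 0, 0, 0, 0])

```text
clock: 5.82
ee_pos: [449.6, 72.0, 33.2]
orientation: [-0.0, 0.899, -0.439, 0.0]
contact_force: [0.2, -0.0, 0.1]
gripper_width: 15.1
```

```bash
python3 - <<'E'
from snap import *
s=st(); f=snap("wrist","w4")
E
```

```text
t 5.83 p [449.63  72.02  33.15] a -52.03 tz [ 3.e-04  1.e-04 -1.e+00] F [ 0.23 -0.02  0.08] w 15.1
```

View pics/w4.png

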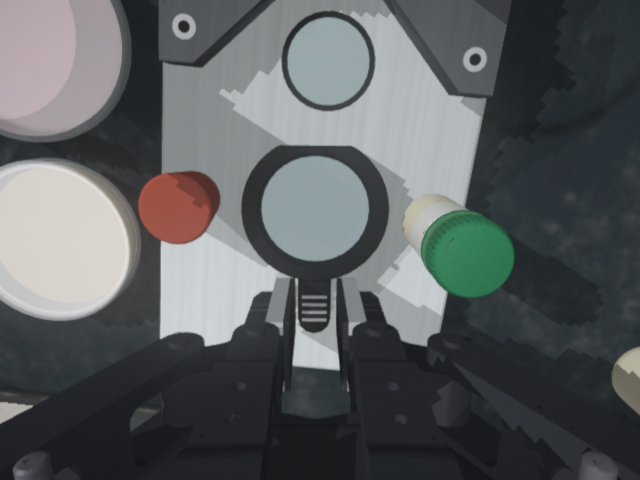

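Emit:
jog_arm(series=[-0.3, -4.2, 0, 0, 0, 0.016, -0.3, -4.2, 0, 0, 0, 0.016, -0.4, -4.2, 0, 0, 0, 0.016, -0.5, -4.2, 0, 0, 0, 0.016, -0.5, -4.2, 0, 0, 0, 0.016, -0.6, -4.2, 0, 0, 0, 0.016, -0.3, -4.2, 0, 0, 0, 0.005, -0.1, -4.2, 0, 0, 0, 0, 0, 0, 0, 0, 0, 0])

```text
clock: 7.0
ee_pos: [475.5, 93.6, 33.2]
orientation: [-0.0, 0.875, -0.483, 0.0]
contact_force: [0.0, 1.0, -0.1]
gripper_width: 14.9
```

```bash
python3 - <<'E'
from snap import *
s=st(); f=snap("wrist","w5")
E
```

```text
t 7.0 p [475.54  93.62  33.18] a -57.8 tz [ 3.e-04  1.e-04 -1.e+00] F [ 0.02  0.97 -0.1 ] w 14.87
```

View pics/w5.png

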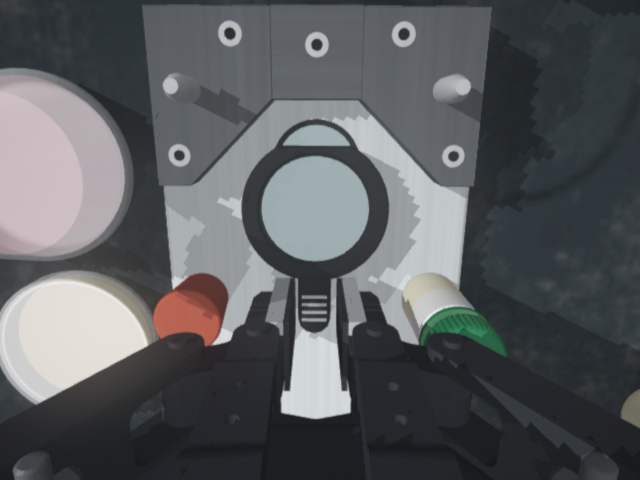

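Emit:
jog_arm(series=[0, -4, 0, 0, 0, 0, 0, -4, 0, 0, 0, 0, 0, -3, 0, 0, 0, 0, 0, 0, 0, 0, 0, 0])

```text
clock: 7.55
ee_pos: [484.8, 99.4, 33.2]
orientation: [-0.0, 0.875, -0.483, 0.0]
contact_force: [-0.1, 0.4, -0.1]
gripper_width: 15.2
```

```bash
python3 - <<'E'
from snap import *
s=st(); f=snap("wrist","w6"); g=snap("side","s6"); crop(g,270,225,120,90,6.6,"pics/s6c.png")
E
```

```text
t 7.55 p [484.77  99.45  33.16] a -57.8 tz [ 3.e-04  0.e+00 -1.e+00] F [-0.12  0.44 -0.06] w 15.21
```

View pics/w6.png

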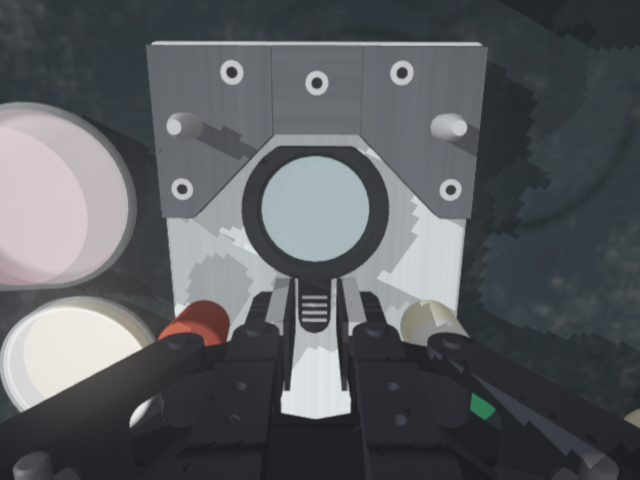

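View pics/s6c.png

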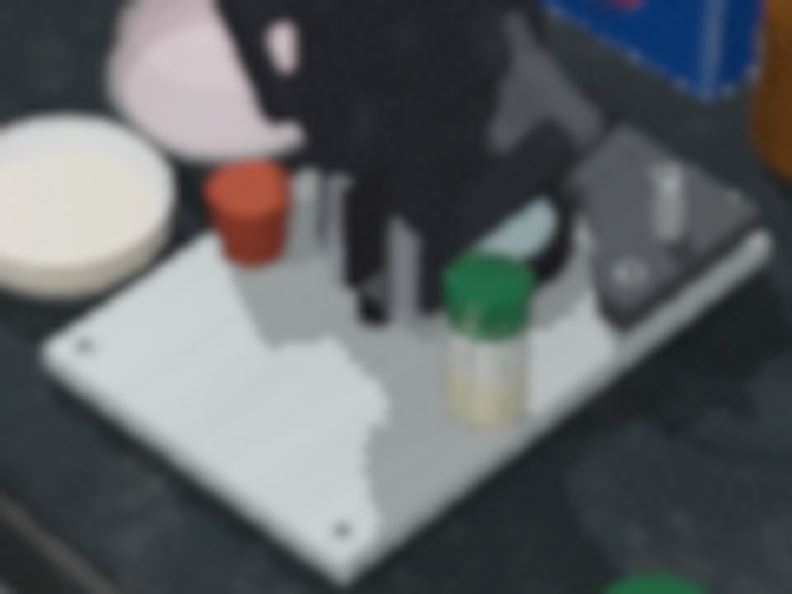

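Emit:
jog_arm(series=[0, -1, 0, 0, 0, 0, 0, -1, 0, 0, 0, 0, 0, -0.5, 0, 0, 0, 0])

```text
clock: 8.02
ee_pos: [486.6, 100.7, 33.1]
orientation: [0.0, 0.875, -0.483, -0.0]
contact_force: [-0.5, -1.0, 0.5]
gripper_width: 14.9
```

Emit:
jog_arm(series=[0, -0.5, 0, 0, 0, 0, 0, -0.5, 0, 0, 0, 0])

```text
clock: 8.28
ee_pos: [487.4, 101.2, 33.1]
orientation: [0.0, 0.875, -0.483, -0.0]
contact_force: [-0.4, 0.4, 0.1]
gripper_width: 15.0
```

Emit:
jog_arm(series=[0, -0.5, 0, 0, 0, 0, 0, -0.5, 0, 0, 0, 0])

```text
clock: 8.52
ee_pos: [488.3, 101.7, 33.1]
orientation: [0.0, 0.875, -0.483, 0.0]
contact_force: [-0.7, -0.9, 0.0]
gripper_width: 14.9
```

```bash
python3 - <<'E'
from snap import *
s=st(); f=snap("wrist","w7"); crop(f,190,100,260,195,3,"pics/w7c.png")
E
```

```text
t 8.53 p [488.31 101.7   33.11] a -57.81 tz [ 0. -0. -1.] F [-0.69 -0.92  0.  ] w 14.86
```

View pics/w7c.png

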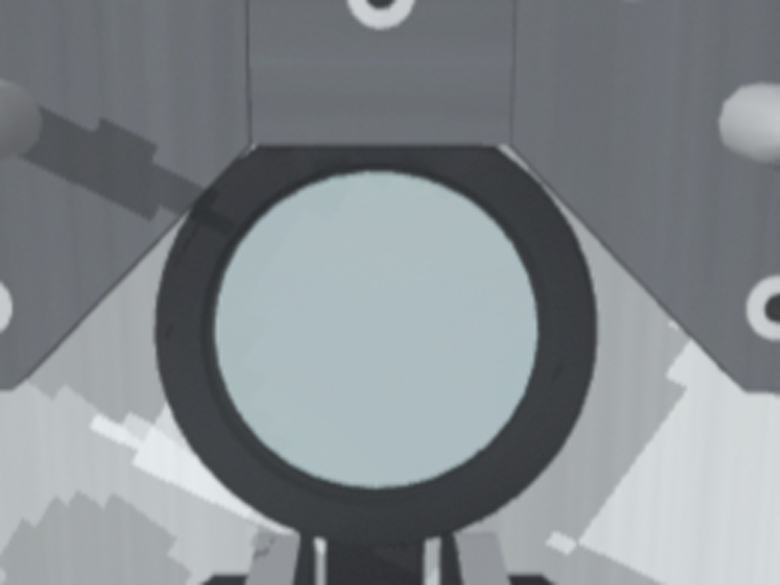

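Emit:
jog_arm(series=[0, -0.5, 0, 0, 0, 0, 0, -0.5, 0, 0, 0, 0])

```text
clock: 8.82
ee_pos: [488.8, 102.0, 32.9]
orientation: [0.0, 0.875, -0.483, -0.0]
contact_force: [-2.7, -2.8, 1.4]
gripper_width: 15.1
```

Emit:
jog_arm(series=[0, -0.5, 0, 0, 0, 0, 0, 0, 0, 0, 0, 0])

```text
clock: 9.07
ee_pos: [488.8, 102.1, 32.8]
orientation: [0.001, 0.875, -0.483, -0.001]
contact_force: [-4.9, -3.6, 1.5]
gripper_width: 15.0
```

Emit:
jog_arm(series=[0, -0.7, 0, 0, 0, 0, 0, 0, 0, 0, 0, 0])

```text
clock: 9.32
ee_pos: [489.0, 102.1, 32.8]
orientation: [0.001, 0.875, -0.483, -0.001]
contact_force: [-5.7, -5.4, 5.8]
gripper_width: 15.1
```

```bash
python3 - <<'E'
from snap import *
s=st(); f=snap("wrist","w8"); crop(f,190,100,260,195,3,"pics/w8c.png")
E
```

```text
t 9.32 p [489.03 102.14  32.75] a -57.81 tz [-0.0027 -0.0014 -1.    ] F [-5.69 -5.38  5.83] w 15.15
```

View pics/w8c.png

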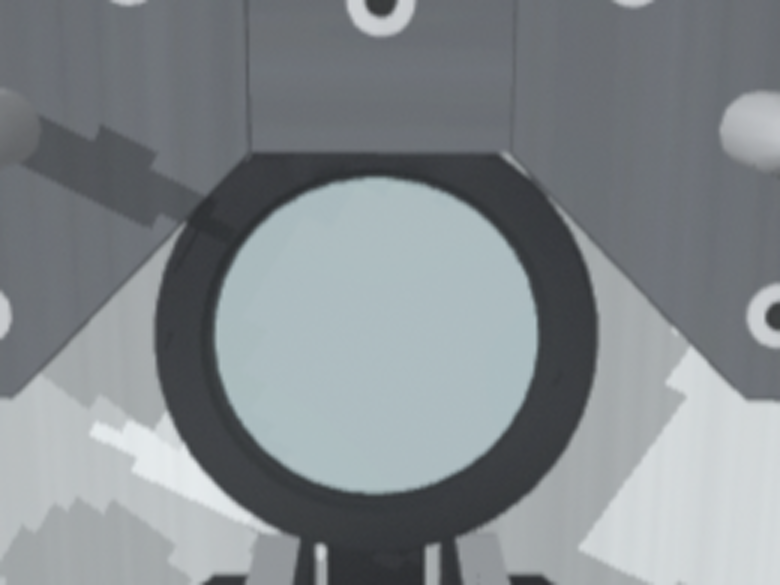

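Emit:
jog_arm(series=[0, 1.5, 0, 0, 0, 0, 0, 1.5, -0.5, 0, 0, 0, 0.8, 0, 0, 0, 0, 0, 0, 0, 0, 0, 0, 0])

```text
clock: 9.88
ee_pos: [488.4, 100.7, 33.8]
orientation: [-0.0, 0.875, -0.483, 0.0]
contact_force: [0.6, -0.1, -0.1]
gripper_width: 14.7
```

```bash
python3 - <<'E'
from snap import *
s=st(); f=snap("wrist","w9"); crop(f,190,100,260,195,3,"pics/w9c.png")
E
```

```text
t 9.88 p [488.36 100.72  33.78] a -57.81 tz [ 6.e-04  2.e-04 -1.e+00] F [ 0.6  -0.07 -0.08] w 14.75
```

View pics/w9c.png

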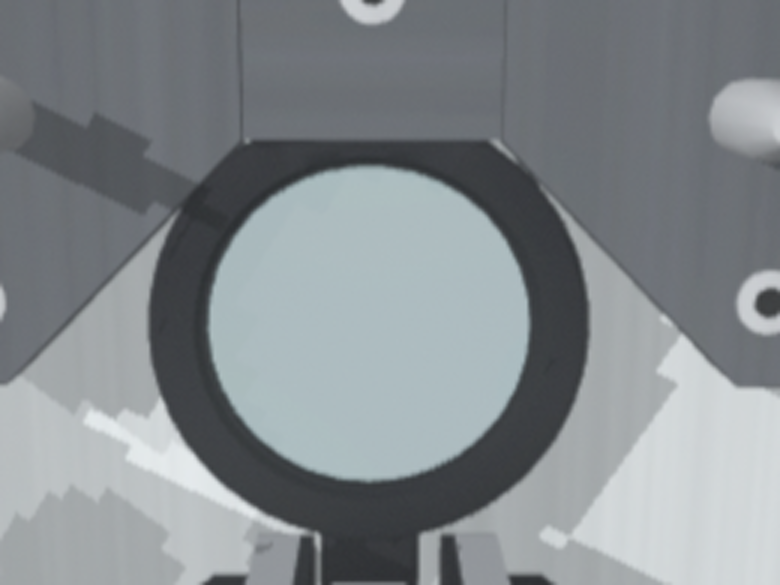

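Emit:
jog_arm(series=[0, -1.5, 0, 0, 0, 0, 0, -0.7, 0, 0, 0, 0, 0, -0.7, 0, 0, 0, 0, 0, 0, 0, 0, 0, 0])

```text
clock: 10.42
ee_pos: [489.4, 101.5, 33.2]
orientation: [0.001, 0.875, -0.483, -0.001]
contact_force: [-6.2, -4.6, 4.0]
gripper_width: 14.8
```

```bash
python3 - <<'E'
from snap import *
s=st(); f=snap("wrist","w10"); crop(f,190,100,260,195,3,"pics/w10c.png")
E
```

```text
t 10.43 p [489.43 101.53  33.22] a -57.8 tz [-0.0026 -0.0012 -1.    ] F [-6.15 -4.6   3.95] w 14.83
```

View pics/w10c.png

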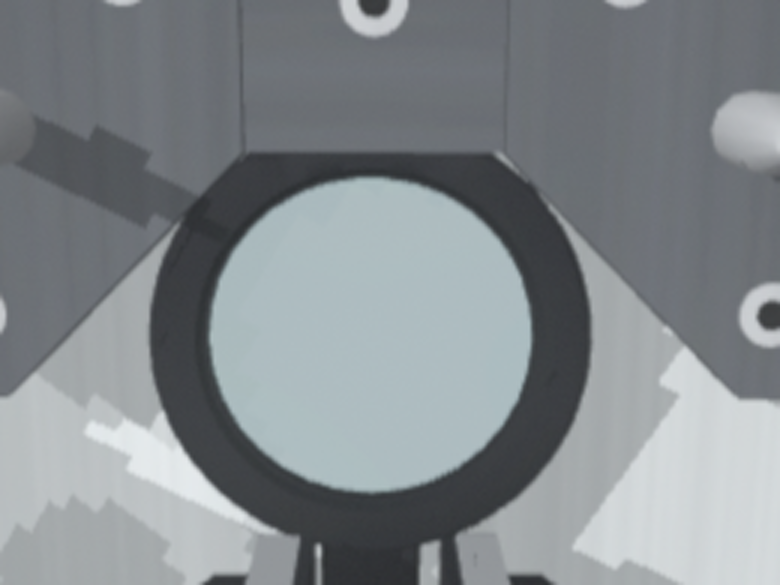

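```bash
cat > nest.py <<'E'
from h import *
import sys
f=load(f"pics/{sys.argv[1]}.npz"); im=f["pixels"]
g=cv2.cvtColor(im,cv2.COLOR_BGR2GRAY).astype(float)
def edge(p,q,sign,half=4,n=25,z=22.,zmin=None):
    # find max gradient along the normal to line p->q, subpixel; returns world points
    p,q=np.array(p,float),np.array(q,float);d=(q-p)/np.linalg.norm(q-p);nn=np.array([-d[1],d[0]])
    out=[]
    for s in np.linspace(0,1,n):
        c=p+(q-p)*s; t=np.arange(-half,half+.01,.25); L=c+t[:,None]*nn
        v=cv2.remap(g.astype(np.float32),L[:,0].astype(np.float32)[None],L[:,1].astype(np.float32)[None],cv2.INTER_CUBIC)[0]
        gr=np.gradient(v)*sign; i=gr.argmax(); out.append(L[i])
    return np.array(out)
def c2p(x,y): return np.array([x,y])/3.+[190,100]
# glass edge ellipse: threshold glass
hsv=cv2.cvtColor(im,cv2.COLOR_BGR2HSV); m=((g>140)&(hsv[...,1]>15)).astype(np.uint8)
ys=slice(140,290)
cn,_=cv2.findContours(m[100:295,190:450],cv2.RETR_EXTERNAL,cv2.CHAIN_APPROX_NONE); c=max(cn,key=cv2.contourArea)
(e,ax,an)=cv2.fitEllipse(c); e=np.array(e)+[190,100]; print("glass px",e,ax)
L=eval(sys.argv[2]); Rr=eval(sys.argv[3]); 
ce=ray(f,[e],float(sys.argv[4]) if len(sys.argv)>4 else 18)[0,:2]; print("centre",ce)
for nm,(a,b) in (("L",L),("R",Rr)):
    E=edge(c2p(*a),c2p(*b),1); E2=edge(c2p(*a),c2p(*b),-1)
    for EE in (E,E2):
        W=ray(f,EE,22)[:,:2]; vx,vy,x0,y0=cv2.fitLine(W.astype(np.float32),cv2.DIST_HUBER,0,.01,.01).ravel()
        r=(W-[x0,y0])@[-vy,vx]
        print(nm,"dir",np.degrees(np.arctan2(vy,vx)).round(2),"dist",((ce-[x0,y0])@[-vy,vx]).round(2),"scatter",r.std().round(2))
E
python3 nest.py w10 "((20,385),(150,255))" "((600,250),(730,388))"; python3 nest.py w8 "((20,390),(150,262))" "((600,245),(730,385))"
```

```text
glass px [313.09858704 211.07983398] (103.7331771850586, 105.92738342285156)
centre [519.74958406 120.49903597]
L dir -13.11 dist -23.86 scatter 0.06
L dir -13.1 dist -24.37 scatter 0.43
R dir 77.45 dist 24.28 scatter 0.07
R dir 77.28 dist 24.85 scatter 0.37
glass px [314.9877243  211.36499786] (103.97067260742188, 106.30574798583984)
centre [519.70342911 120.55011863]
L dir -12.95 dist -23.91 scatter 0.06
L dir -13.0 dist -24.39 scatter 0.05
R dir 77.38 dist 24.31 scatter 0.05
R dir 77.28 dist 24.87 scatter 0.32
```

Emit:
jog_arm(series=[0, 1.5, 0, 0, 0, 0, 0, 2, 0, 0, 0, 0, -0.8, 0, 0, 0, 0, 0, 0, 0, -10, 0, 0, 0, 0, 0, -40, 0, 0, 0, 0, 0, -50, 0, 0, 0, 0, 0, -50, 0, 0, 0])

```text
clock: 11.35
ee_pos: [487.0, 101.0, 185.9]
orientation: [-0.0, 0.875, -0.483, 0.0]
contact_force: [0.8, -0.1, -1.1]
gripper_width: 14.6
```

```bash
python3 - <<'E'
from snap import *
s=st(); f=snap("wrist","w11")
g=snap("side","s11"); crop(g,270,225,120,90,6.6,"pics/s11c.png")
print(f["origin"],f["attitude"])
E
```

```text
t 11.35 p [487.04 101.04 185.88] a -57.81 tz [ 7.e-04  1.e-04 -1.e+00] F [ 0.79 -0.05 -1.11] w 14.63
[543.24634994 135.37380138 310.36385303] [ 0.11330711  0.86833651 -0.47879653 -0.06250679]
```

View pics/w11.png

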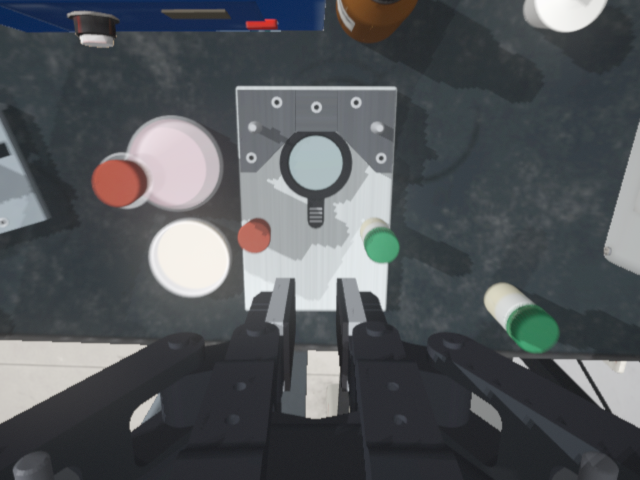

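View pics/s11c.png

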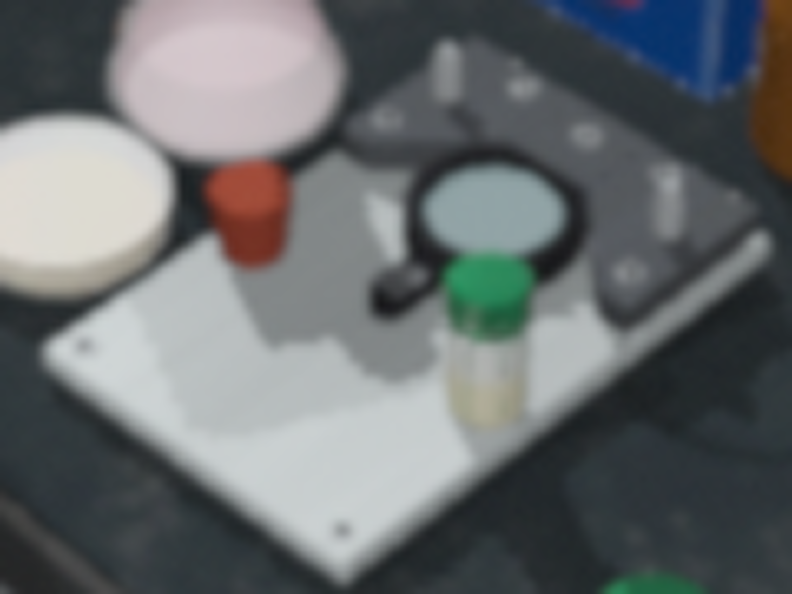

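```bash
python3 - <<'E'
from h import *
f=load("pics/w11.npz"); crop(f,225,75,185,160,4.3,"pics/w11c.png")
E
```

```text
(no output)
```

View pics/w11c.png

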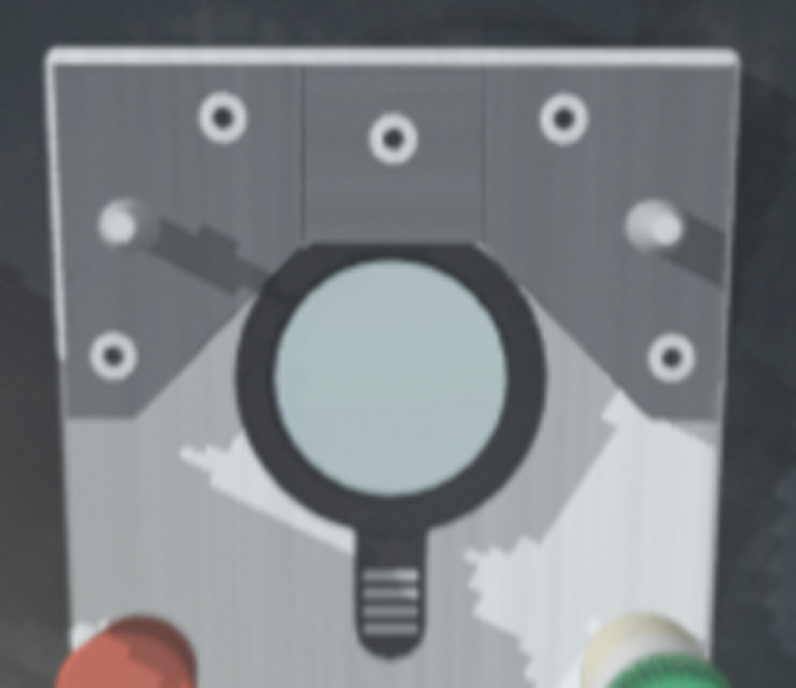

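```bash
cat > meas.py <<'E'
from h import *
import sys
n=sys.argv[1]; f=load(f"pics/{n}.npz"); g=cv2.cvtColor(f["pixels"],cv2.COLOR_BGR2GRAY).astype(np.float32)
def screw(p,r=9):
    p=np.array(p); 
    for it in range(4):
        u,v=np.mgrid[0:480,0:640][::-1]; m=(np.hypot(u-p[0],v-p[1])<r)
        w=np.clip(g-150,0,None)*m; p=np.array([(u*w).sum()/w.sum(),(v*w).sum()/w.sum()])
    return p
S=np.array([screw(p,float(sys.argv[4])) for p in eval(sys.argv[2])]); SW=ray(f,S,22)[:,:2]; print("screws px",S.round(2).tolist(),SW.round(2).tolist())
# rim outer circle: radial scan on given centre, first dark->bright transition from dark ring
c,r0=eval(sys.argv[3]); c=np.array(c,float)
pts_=[]
for a in np.radians(np.r_[-40:60:2,120:220:2]):
    d=np.array([np.cos(a),np.sin(a)]); t=np.arange(r0-6,r0+8,.2); L=c+t[:,None]*d
    v=cv2.remap(g,L[:,0].astype(np.float32)[None],L[:,1].astype(np.float32)[None],cv2.INTER_LINEAR)[0]
    gr=np.gradient(v); i=gr.argmax()
    if gr[i]>2: pts_.append(L[i])
P=np.array(pts_); W=ray(f,P,21 if len(sys.argv)<6 else float(sys.argv[5]))[:,:2]
from scipy.optimize import least_squares
q=least_squares(lambda q:np.hypot(*(W-q[:2]).T)-q[2],[*W.mean(0),25],loss='soft_l1',f_scale=.1)
print("rim",q.x.round(3),"res",np.abs(q.fun).mean().round(3),len(W))
# carrier axis from the symmetric screw pairs: pairs are (L,R)
mids=[(SW[i]+SW[i+1])/2 for i in range(0,len(SW)-1,2)]
ydir=sum(SW[i]-SW[i+1] for i in range(0,len(SW)-1,2)); ydir/=np.linalg.norm(ydir); xdir=np.array([ydir[1],-ydir[0]])
print("yaw",np.degrees(np.arctan2(xdir[1],xdir[0])).round(2),[((q.x[:2]-m)@ydir).round(2) for m in mids],[((q.x[:2]-m)@xdir).round(2) for m in mids])
E
python3 meas.py w10 "[(128+3,205),(447,205)]" "((313.5,211),73)" 7 2>&1 | tail -3
python3 meas.py w11 "[(251,158),(381,158),(277,102.5),(356,102.5)]" "((316,163),36)" 7
python3 - <<'E'
from h import *
f=load("pics/w10.npz"); cv2.imwrite("pics/w10f.png",f["pixels"])
E
```

```text
screws px [[120.3, 206.93], [443.84, 210.69]] [[487.73, 175.48], [543.68, 84.48]]
rim [519.37  120.272  24.551] res 0.062 100
yaw 31.59 [np.float64(-10.19)] [np.float64(-1.96)]
screws px [[250.76, 157.27], [380.5, 157.7], [276.32, 101.88], [355.54, 102.15]] [[498.93, 159.43], [545.81, 84.61], [539.16, 163.24], [566.85, 119.03]]
rim [519.038 120.036  24.807] res 0.119 100
yaw 32.07 [np.float64(0.09), np.float64(0.16)] [np.float64(-3.88), np.float64(-39.99)]
```

View pics/w10f.png

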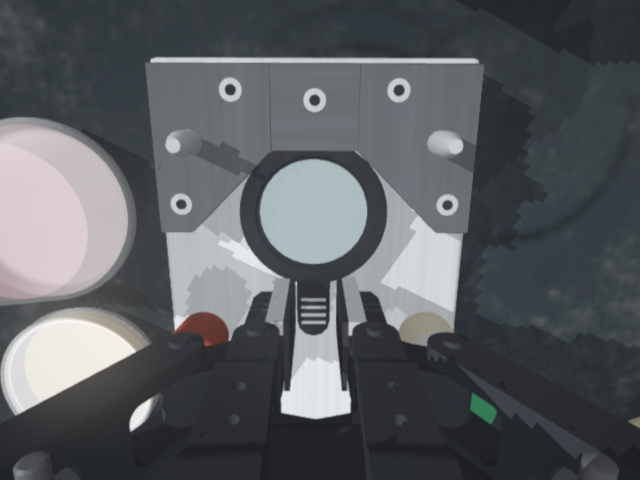

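```bash
python3 meas.py w10 "[(181,204.5),(447,205),(230,90),(399,90)]" "((313.5,211),73)" 11;python3 meas.py w8 "[(182.5,204.5),(449,205),(232,90),(401,90)]" "((315,211),73)" 11;
```

```text
screws px [[180.65, 203.66], [446.59, 204.47], [229.76, 90.54], [398.19, 89.59]] [[499.34, 159.14], [545.85, 84.97], [538.89, 162.76], [566.72, 119.17]]
rim [519.37  120.272  24.551] res 0.062 100
yaw 32.27 [np.float64(0.21), np.float64(0.35)] [np.float64(-3.68), np.float64(-39.32)]
screws px [[182.35, 203.88], [448.92, 204.77], [231.8, 90.34], [399.44, 90.63]] [[499.35, 159.15], [545.78, 85.03], [538.9, 162.75], [566.21, 119.32]]
rim [519.351 120.339  24.566] res 0.061 100
yaw 32.1 [np.float64(0.22), np.float64(0.11)] [np.float64(-3.65), np.float64(-39.13)]
```

Emit:
jog_arm(series=[-51.7, -6.7, 0, 0, 0, 0, -51.7, -6.7, 0, 0, 0, 0, -51.7, -6.7, 0, 0, 0, 0, -51.7, -6.7, 0, 0, 0, 0, -51.7, -6.7, 0, 0, 0, 0, 0, 0, 0, 0, 0, 0], jaw=40)

```text
clock: 12.2
ee_pos: [375.9, 340.4, 183.7]
orientation: [-0.0, 0.877, -0.481, -0.0]
contact_force: [1.3, -0.1, -0.3]
gripper_width: 39.8
```

Emit:
jog_arm(series=[0, 0, 0, 0, 0, -0.1852, 0, 0, 0, 0, 0, -0.1852, 0, 0, 0, 0, 0, -0.1852, 0, 0, 0, 0, 0, -0.1852, 0, 0, 0, 0, 0, -0.1852, 0, 0, 0, 0, 0, -0.1852, 0, 0, 0, 0, 0, -0.1852, 0, 0, 0, 0, 0, -0.1852, 0, 0, 0, 0, 0, -0.1852, 0, 0, 0, 0, 0, -0.1852, 0, 0, 0, 0, 0, 0, 0, 0, 0, 0, 0, 0])

```text
clock: 13.7
ee_pos: [378.0, 337.2, 183.6]
orientation: [0.0, 0.913, 0.407, 0.0]
contact_force: [-0.3, -0.1, -0.1]
gripper_width: 40.1
```

```bash
python3 - <<'E'
from snap import *
s=st(); f=snap("wrist","w12"); t=snap("top","t12"); crop(t,280,185,115,100,6,"pics/t12c.png")
E
```

```text
t 13.7 p [377.99 337.18 183.61] a 48.02 tz [ 1.e-04 -1.e-04 -1.e+00] F [-0.33 -0.1  -0.12] w 40.09
```

View pics/w12.png

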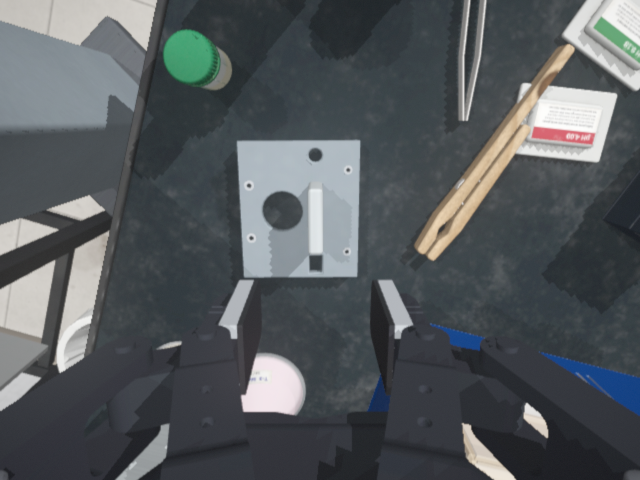

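View pics/t12c.png

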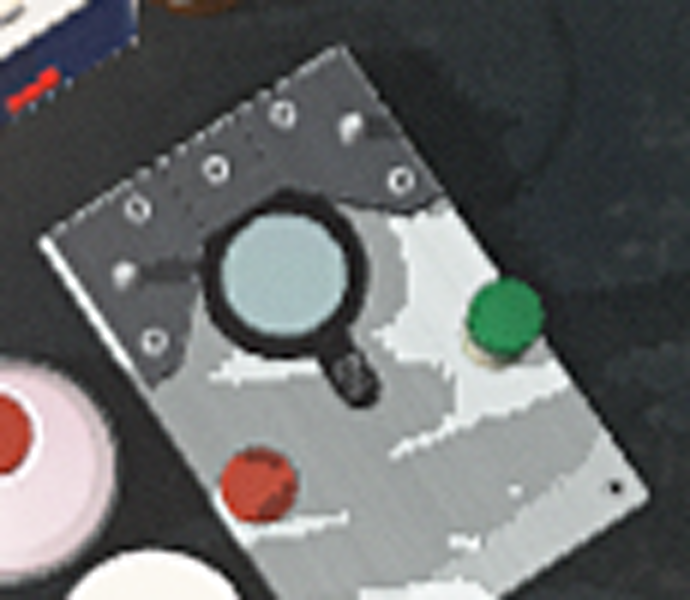

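```bash
python3 - <<'E'
from h import *
f=load("pics/w12.npz"); crop(f,225,130,150,155,4.5,"pics/w12c.png")
A=ray(f,[[315.6,155.2],[316.2,263]],14);B=ray(f,[[283,210.5]],14);print(A,B)
d=A[0]-A[1];print(np.degrees(np.arctan2(-d[0],d[1])),np.linalg.norm(d),(A[0]+A[1])/2)
E
```

```text
[[348.91602634 364.54815298  14.        ]
 [407.95907756 312.16113006  14.        ]] [[362.43904377 321.0002063   14.        ]]
48.418374566063314 78.9334027307929 [378.43755195 338.35464152  14.        ]
```

View pics/w12c.png

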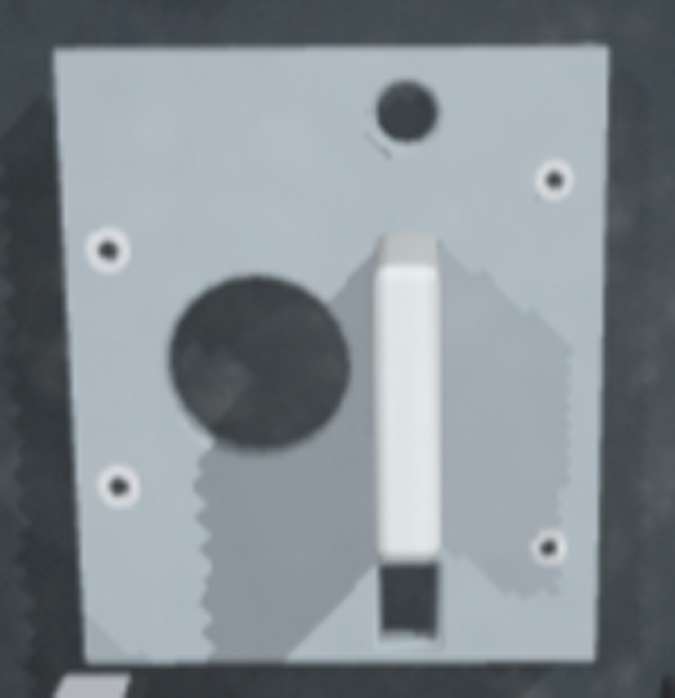

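Emit:
jog_arm(series=[0, 0, 45, 0, 0, -0.005, 0, 0, 45, 0, 0, 0, 0, 0, 45, 0, 0, 0, 0, 0, 8, 0, 0, 0, 0, 0, 3, 0, 0, 0, 0, 0, 0, 0, 0, 0])

```text
clock: 14.55
ee_pos: [379.1, 338.5, 39.6]
orientation: [-0.0, 0.912, 0.411, 0.002]
contact_force: [0.7, -0.5, 0.6]
gripper_width: 40.2
```

```bash
python3 - <<'E'
from snap import *
s=st(); f=snap("wrist","w13"); g=snap("side","s13"); crop(g,195,160,100,75,8,"pics/s13c.png")
E
```

```text
t 14.55 p [379.06 338.53  39.57] a 48.57 tz [ 0.0025  0.0018 -1.    ] F [ 0.7  -0.47  0.61] w 40.22
```

View pics/w13.png

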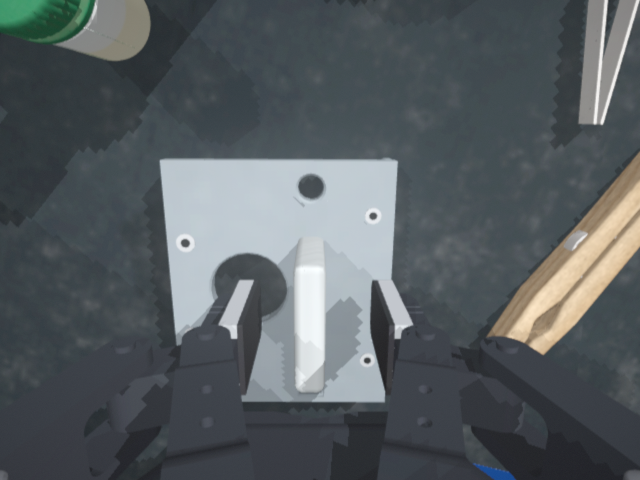

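View pics/s13c.png

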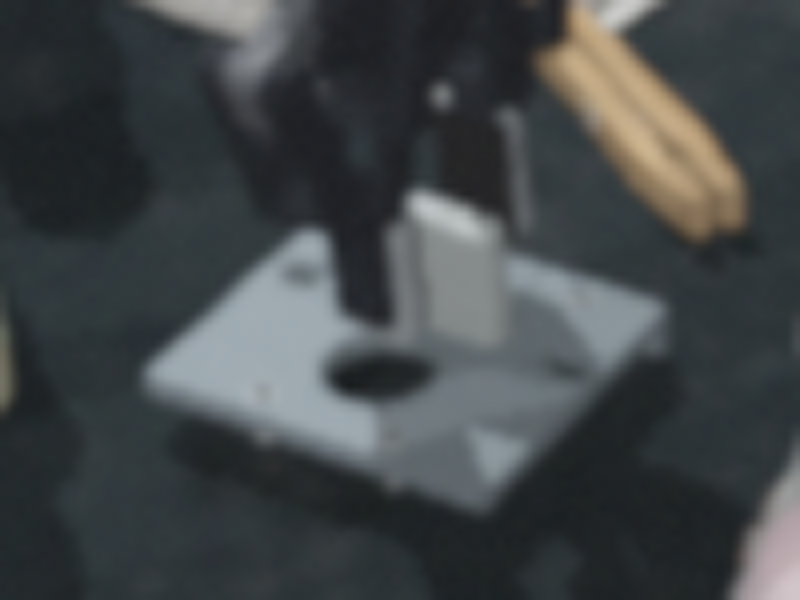

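Emit:
jog_arm(series=[0, 0, 2.5, 0, 0, 0, 0, 0, 0, 0, 0, 0])

```text
clock: 14.9
ee_pos: [377.9, 337.7, 35.4]
orientation: [-0.0, 0.911, 0.411, 0.0]
contact_force: [-0.1, -0.3, -0.8]
gripper_width: 40.3
```

Emit:
jog_arm(series=[0, 0, 0, 0, 0, 0, 0, 0, 0, 0, 0, 0, 0, 0, 0, 0, 0, 0, 0, 0, 0, 0, 0, 0, 0, 0, 0, 0, 0, 0], jaw=4)

```text
clock: 15.52
ee_pos: [377.8, 337.6, 35.3]
orientation: [0.0, 0.911, 0.411, 0.0]
contact_force: [-0.5, -1.5, 3.9]
gripper_width: 8.9
```

```bash
python3 - <<'E'
from snap import *
s=st(); f=snap("wrist","w14"); g=snap("side","s14"); crop(g,195,160,100,75,8,"pics/s14c.png")
E
```

```text
t 15.53 p [377.83 337.6   35.26] a 48.59 tz [ 1.e-04  0.e+00 -1.e+00] F [-0.47 -1.49  3.92] w 8.95
```

View pics/w14.png

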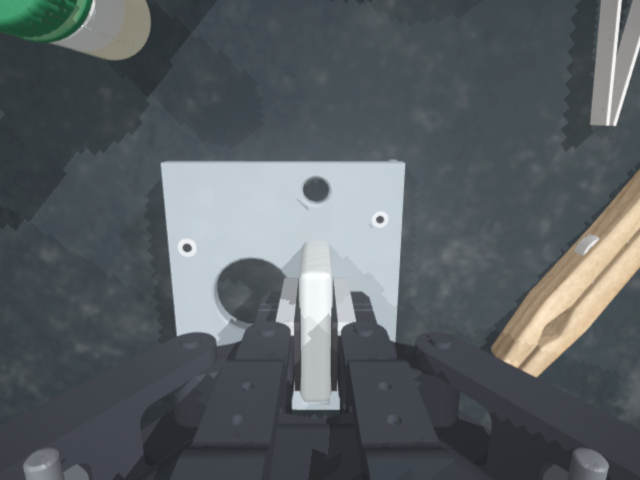

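View pics/s14c.png

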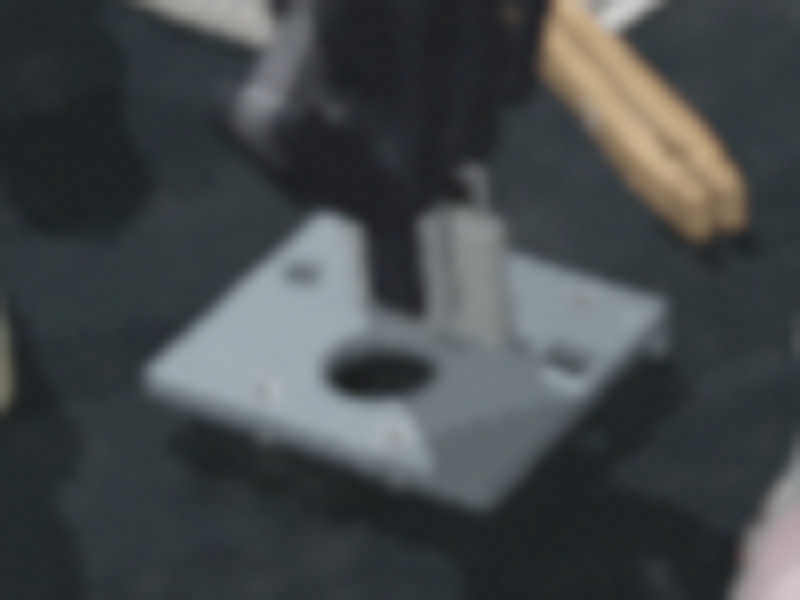

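```bash
python3 - <<'E'
from h import *
f=load("pics/w14.npz"); crop(f,150,150,270,270,2.9,"pics/w14c.png")
T=np.array([377.83,337.6]);a=np.radians(48.59);tx=np.array([np.cos(a),np.sin(a)]);ty=np.array([np.sin(a),-np.cos(a)])
def tf(uv,z):
    W=ray(f,uv,z)[:,:2]-T; return np.c_[W@tx,W@ty].round(2)
g=cv2.cvtColor(f["pixels"],cv2.COLOR_BGR2GRAY)
m=(g[170:210,296:336]<100).astype(np.uint8)
cn,_=cv2.findContours(m,cv2.RETR_EXTERNAL,cv2.CHAIN_APPROX_NONE);c=max(cn,key=cv2.contourArea);e=cv2.fitEllipse(c);h=np.array(e[0])+[296,170];print("hole",h,e[1:],tf([h],14.),tf([h],11))
for z in (14.0,): print("corners",tf([[163,162],[405,163]],z),"rows")
for v in (300,340,380):
    r=g[v].astype(int); print(v,r[280:350].tolist())
E
```

```text
hole [315.65997314 189.26619911] ((21.32852554321289, 23.83928108215332), 91.90727996826172) [[  0.77 -40.24]] [[  0.78 -39.76]]
corners [[-51.86 -49.67]
 [ 31.59 -49.41]] rows
300 [187, 200, 201, 201, 201, 198, 184, 182, 181, 176, 156, 153, 152, 153, 152, 145, 97, 76, 101, 162, 189, 207, 216, 225, 233, 238, 244, 247, 247, 247, 246, 246, 246, 246, 246, 247, 247, 248, 248, 249, 250, 250, 250, 250, 250, 249, 246, 243, 240, 237, 230, 209, 164, 95, 86, 130, 190, 194, 194, 195, 194, 194, 195, 200, 203, 204, 204, 204, 203, 203]
340 [77, 77, 79, 77, 78, 77, 78, 79, 77, 74, 70, 72, 73, 74, 81, 84, 85, 85, 83, 79, 104, 172, 187, 198, 209, 217, 224, 229, 227, 212, 194, 188, 187, 187, 187, 188, 187, 188, 188, 189, 188, 189, 189, 189, 188, 186, 185, 182, 178, 173, 155, 80, 69, 74, 74, 73, 74, 70, 58, 57, 55, 56, 67, 73, 75, 74, 74, 74, 74, 74]
380 [61, 60, 60, 60, 61, 61, 63, 67, 60, 73, 72, 68, 59, 55, 76, 61, 59, 57, 58, 58, 90, 159, 171, 177, 181, 184, 187, 188, 188, 188, 187, 187, 186, 187, 186, 187, 187, 187, 187, 188, 188, 188, 188, 188, 187, 186, 184, 181, 179, 174, 148, 70, 56, 57, 57, 57, 61, 74, 47, 43, 47, 48, 50, 49, 51, 47, 46, 47, 45, 46]
```

View pics/w14c.png

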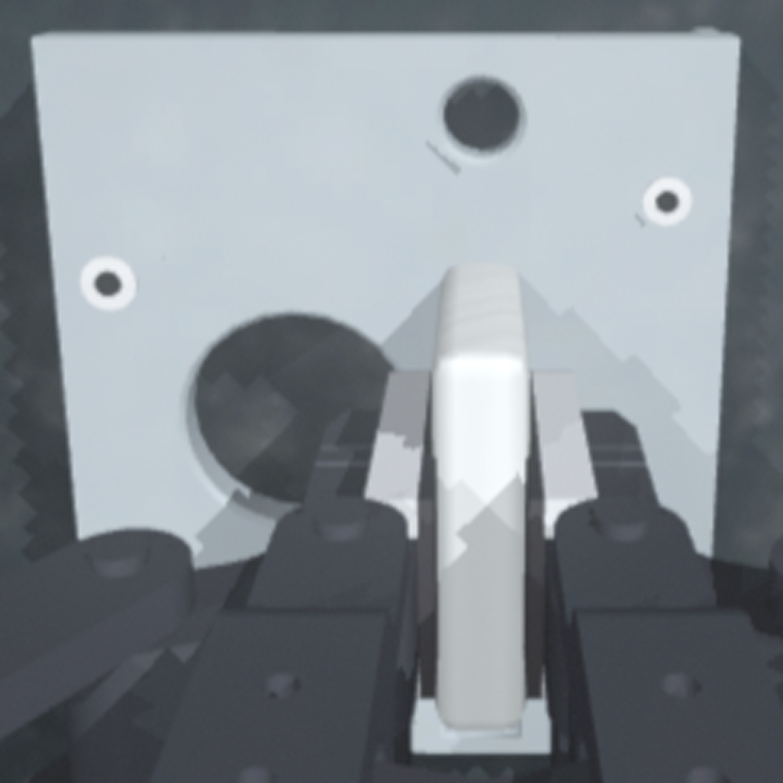

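Emit:
jog_arm(series=[0, 0, -3, 0, 0, 0, 0, 0, -8, 0, 0, 0, 0, 0, -30, 0, 0, 0, 0, 0, -50, 0, 0, 0, 0, 0, -50, 0, 0, 0, 0, 0, 0, 0, 0, 0, 0, 0, 0, 0, 0, 0])

```text
clock: 16.5
ee_pos: [377.4, 337.4, 175.6]
orientation: [0.0, 0.911, 0.411, -0.0]
contact_force: [-0.4, -0.2, -3.2]
gripper_width: 9.0
```

```bash
python3 - <<'E'
from snap import *
s=st(); f=snap("wrist","w15"); g=snap("side","s15"); crop(g,150,60,200,150,4,"pics/s15c.png")
t=load("pics/top0.npz");W=pts(t);C=np.array([518.6,120.6]);a=np.radians(32.2);Rm=np.array([[np.cos(a),np.sin(a)],[-np.sin(a),np.cos(a)]])
print("jar",W[172,312],Rm@(ray(t,[[312,172]],87)[0,:2]-C)); 
print("cruc",Rm@(ray(t,[[365,137]],46)[0,:2]-C))
E
```

```text
t 16.5 p [377.43 337.36 175.61] a 48.59 tz [-4.e-04 -3.e-04 -1.e+00] F [-0.42 -0.16 -3.22] w 9.04
jar [608.49289998 143.60300345  76.75763256] [ 86.00394304 -26.93979765]
cruc [  96.28322163 -146.85313048]
```

View pics/w15.png

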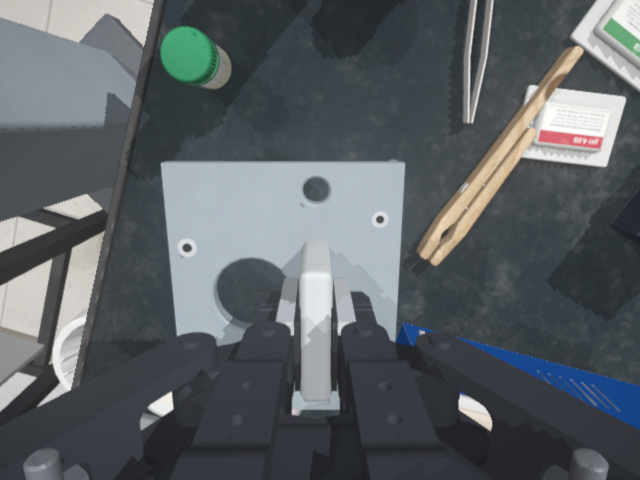

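View pics/s15c.png

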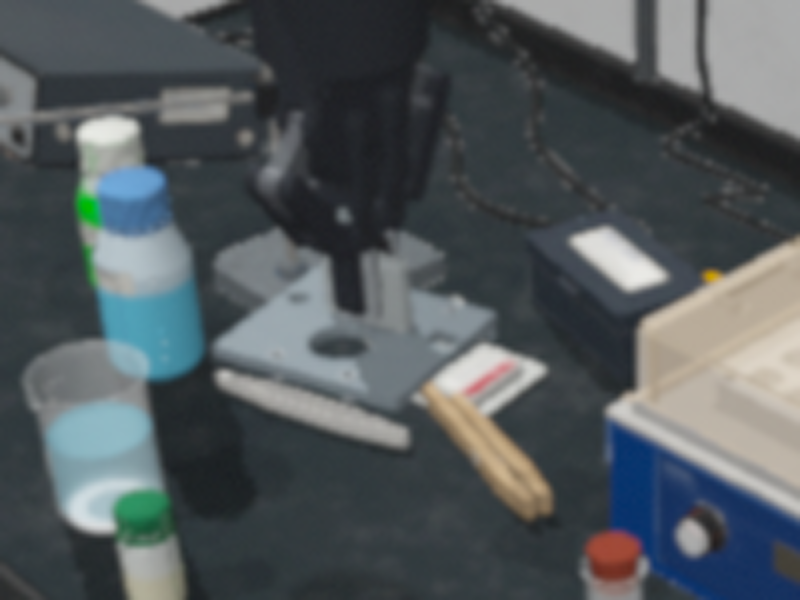

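```bash
python3 - <<'E'
from h import *
t=load("pics/top0.npz");g=load("pics/side0.npz");w=load("pics/w11.npz")
crop(t,290,145,60,50,10,"pics/jt.png");crop(g,370,190,60,70,8,"pics/js.png")
C=np.array([518.6-1.6,120.6-.9]);a=np.radians(32.2);Rm=np.array([[np.cos(a),np.sin(a)],[-np.sin(a),np.cos(a)]])
for n,f in(("top",t),("side",g)):
    W=pts(f);L=(W[...,:2]-C)@Rm.T;Z=W[...,2]
    m=(L[...,0]>58)&(L[...,0]<120)&(abs(L[...,1]+27)<35)
    for z0 in range(5,95,8):
        k=m&(Z>z0)&(Z<z0+8)
        if k.sum()>5: print(n,z0,k.sum(),np.percentile(L[k],[2,98],axis=0).round(1).tolist())
E
```

```text
top 5 23 [[78.5, -41.8], [100.1, 4.9]]
top 13 34 [[78.7, -47.3], [99.4, 5.6]]
top 21 32 [[79.2, -49.5], [104.3, 5.0]]
top 29 36 [[79.0, -42.2], [105.6, 4.4]]
top 37 35 [[78.9, -48.9], [109.1, 4.7]]
top 45 60 [[78.7, -57.7], [118.0, 5.8]]
top 53 158 [[79.9, -56.3], [116.0, 2.7]]
top 61 75 [[84.9, -52.3], [114.4, 3.7]]
top 69 30 [[86.3, -42.5], [104.3, 6.6]]
top 77 82 [[86.4, -50.7], [114.4, 3.3]]
top 85 315 [[87.1, -48.2], [118.4, 7.4]]
side 5 111 [[78.5, -57.9], [106.2, 5.3]]
side 13 117 [[78.9, -57.9], [105.9, 5.2]]
side 21 127 [[78.7, -58.2], [108.6, 6.1]]
side 29 122 [[79.8, -58.3], [107.5, 5.9]]
side 37 128 [[78.8, -58.0], [118.2, 5.6]]
side 45 154 [[79.0, -58.7], [115.3, 4.9]]
side 53 197 [[80.3, -56.6], [117.1, 4.7]]
side 61 148 [[84.8, -52.4], [118.5, 7.3]]
side 69 110 [[86.4, -50.5], [114.6, 6.1]]
side 77 123 [[86.6, -51.0], [117.4, 6.4]]
side 85 239 [[86.6, -49.2], [117.7, 7.3]]
```

View pics/jt.png

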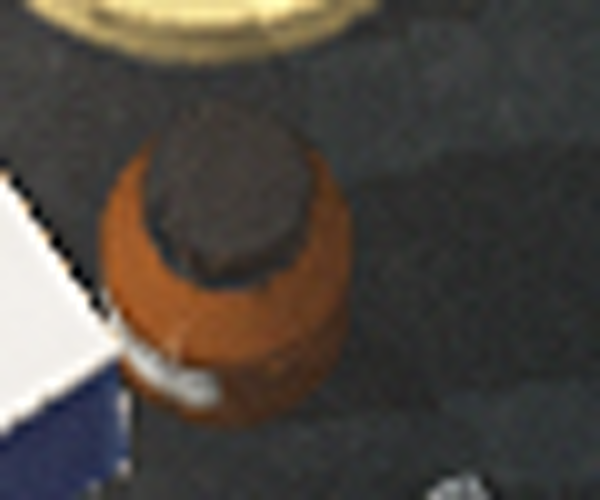

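View pics/js.png

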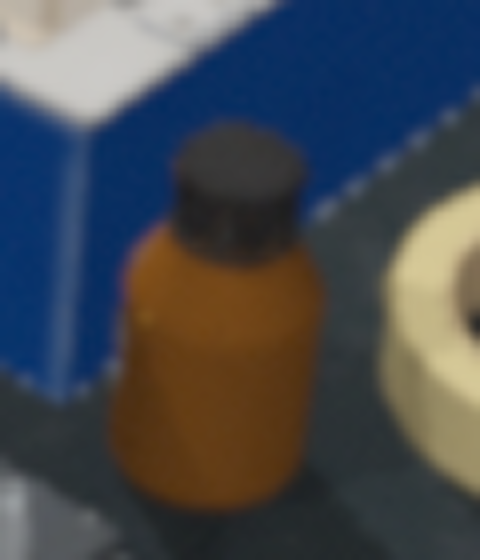

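```bash
python3 - <<'E'
from h import *
t=load("pics/top0.npz");g=load("pics/side0.npz")
C=np.array([518.6-1.6,120.6-.9]);a=np.radians(32.2);Rm=np.array([[np.cos(a),np.sin(a)],[-np.sin(a),np.cos(a)]])
for n,f in(("top",t),("side",g)):
    W=pts(f);L=(W[...,:2]-C)@Rm.T;Z=W[...,2]
    for y0 in range(-60,120,20):
        k=(L[...,1]>y0)&(L[...,1]<y0+20)&(Z>60)&(L[...,0]>0)&(L[...,0]<200)
        if k.sum()>5: print(n,y0,"minx",np.percentile(L[...,0][k],[1,5]).round(1),"z",np.percentile(Z[k],[50,99]).round(0))
from plan import *
P0=[377.43,337.36,175.6,48.59];P1=[538.7,133.7,215,32.2]
a=np.radians(48.59);d=np.array(P1[:2])-P0[:2];print(d@[np.cos(a),np.sin(a)],d@[np.sin(a),-np.cos(a)])
E
```

```text
top -60 minx [84.9 87.8] z [85. 89.]
top -40 minx [85.  86.8] z [85. 89.]
top -20 minx [86.4 87.6] z [89. 94.]
top 0 minx [86.1 86.8] z [ 90. 138.]
top 20 minx [85.4 86.8] z [135. 139.]
top 40 minx [84.7 86.5] z [135. 139.]
top 60 minx [84.2 86.3] z [135. 140.]
top 80 minx [ 2.1 84.8] z [135. 139.]
top 100 minx [ 1.9 76.5] z [135. 139.]
side -60 minx [86.7 87.6] z [76. 88.]
side -40 minx [84.5 86.2] z [85. 89.]
side -20 minx [86.8 88.7] z [78. 93.]
side 0 minx [85.9 87.4] z [ 99. 137.]
side 20 minx [84.4 86.2] z [131. 139.]
side 40 minx [84.2 85.4] z [132. 139.]
side 60 minx [83.4 85.5] z [133. 139.]
side 80 minx [0.3 3.5] z [127. 139.]
side 100 minx [ 4.1 82.6] z [128. 139.]
-46.07323531949571 255.6612318815553
```

```bash
python3 - <<'E'
from h import *
T=np.array([377.43-1.6,337.36-.9]);a=np.radians(48.59)
tx=np.array([np.cos(a),np.sin(a)]);ty=np.array([np.sin(a),-np.cos(a)])
f=load("pics/s15.npz");W=pts(f);X=(W[...,:2]-T)@tx;Y=(W[...,:2]-T)@ty;Z=W[...,2]-175.6
for z in range(0,140,8):
    m=(Z>z)&(Z<z+8)&(abs(X)<80)&(abs(Y)<80)
    if m.sum()>3:
        r=X[m]>0; print(z,m.sum(),"x",np.percentile(X[m],[1,99]).round(1),"y",np.percentile(Y[m],[1,99]).round(1), "y of right ones", np.percentile(Y[m][X[m]>np.percentile(X[m],85)],[5,95]).round(1))
t=load("pics/top0.npz")
C=np.array([518.6-1.6,120.6-.9]);a=np.radians(32.2);Rm=np.array([[np.cos(a),np.sin(a)],[-np.sin(a),np.cos(a)]])
for n in("top0","side0"):
    f=load(f"pics/{n}.npz");W=pts(f);L=(W[...,:2]-C)@Rm.T;Z=W[...,2]
    for y0 in range(-12,40,4):
        for zl,zh in((88,96),(96,104),(104,112),(112,130),(130,142)):
            k=(L[...,1]>y0)&(L[...,1]<y0+4)&(Z>zl)&(Z<zh)&(L[...,0]>40)&(L[...,0]<150)
            if k.sum()>3: print(n,y0,zl,k.sum(),np.percentile(L[...,0][k],[2,50]).round(1))
E
```

```text
0 89 x [-18.9   6. ] y [-20.9  22.7] y of right ones [-1.2 21.8]
8 96 x [-18.9  13.3] y [-7.3 23.3] y of right ones [ 5.7 14.6]
16 51 x [-18.8  18.4] y [ 4.  12.9] y of right ones [ 7.5 12.7]
24 87 x [-35.5  32.7] y [-7.8 15.2] y of right ones [10.  14.5]
32 140 x [-40.1  40.7] y [-10.1  14.8] y of right ones [ 9.6 13.3]
40 122 x [-47.2  47.5] y [-11.4  16.2] y of right ones [10.  13.3]
48 188 x [-51.   51.3] y [-11.   18.5] y of right ones [ 7.2 13.3]
56 168 x [-56.7  58.2] y [-10.2  19. ] y of right ones [ 4.2 13. ]
64 203 x [-61.1  58.9] y [-10.8  18.4] y of right ones [ 4.3 13.7]
72 246 x [-62.9  60.5] y [-11.4  20.9] y of right ones [ 2.9 15.2]
80 197 x [-50.8  37.7] y [-4.2 21.1] y of right ones [ 9.4 20.9]
88 170 x [-42.3  33.2] y [-7.5 20.7] y of right ones [10.2 19.4]
96 94 x [-40.5   1.4] y [-5.8 13.7] y of right ones [10.2 12.8]
104 82 x [-37.9   1.1] y [-10.5  37. ] y of right ones [22.3 37.1]
112 192 x [-36.9  15.8] y [-22.4  38.6] y of right ones [34.8 38.7]
120 198 x [-37.5  17.4] y [-24.4  39.1] y of right ones [33.7 38.9]
128 209 x [-37.4  14.1] y [-22.3  39.4] y of 
[... 1281 characters left out ...]
7 95.9]
side0 20 96 9 [ 97.3 101.1]
side0 20 104 7 [ 99.7 100.6]
side0 20 112 15 [ 99.4 101.4]
side0 20 130 37 [100.1 120.5]
side0 24 88 20 [87.6 94.6]
side0 24 96 8 [ 92.3 100.7]
side0 24 104 7 [ 99.2 101.1]
side0 24 112 15 [100.6 101.9]
side0 24 130 37 [100.3 121.5]
side0 28 88 10 [87.4 93.2]
side0 28 96 7 [ 94.4 101.1]
side0 28 104 4 [ 99.6 100.9]
side0 28 112 16 [ 99.6 100.8]
side0 28 130 41 [ 99.6 117.9]
side0 32 88 18 [84.9 92.8]
side0 32 96 8 [ 91.5 100.4]
side0 32 104 6 [100.4 101.1]
side0 32 112 16 [ 99.1 100.6]
side0 32 130 39 [101.2 125.7]
side0 36 88 12 [88.9 92.9]
side0 36 96 6 [ 92.4 101. ]
side0 36 104 6 [ 99.6 101. ]
side0 36 112 14 [ 98.  101.3]
side0 36 130 38 [100.4 117.7]
```

Emit:
jog_arm(series=[0, 0, -20, 0, 0, 0, -6.6, 36.5, -4, 0, 0, 0, -6.6, 36.5, -4, 0, 0, 0, -6.6, 36.5, -4, 0, 0, 0, -6.6, 36.5, 0, 0, 0, 0, -6.6, 36.5, 0, 0, 0, 0, -6.6, 36.5, 0, 0, 0, 0, -6.5, 36.7, 0, 0, 0, 0])

```text
clock: 17.6
ee_pos: [538.6, 132.7, 205.8]
orientation: [-0.001, 0.911, 0.411, -0.002]
contact_force: [1.0, -0.1, -2.4]
gripper_width: 9.0
```

Emit:
jog_arm(series=[0, 0, 0, 0, 0, 0.057, 0, 0, 0, 0, 0, 0.057, 0, 0, 0, 0, 0, 0.057, 0, 0, 0, 0, 0, 0.057, 0, 0, 0, 0, 0, 0.058, 0, 0, 0, 0, 0, 0, 0, 0, 0, 0, 0, 0])

```text
clock: 18.48
ee_pos: [538.5, 133.8, 207.0]
orientation: [-0.0, 0.961, 0.278, -0.001]
contact_force: [-0.7, 0.1, -2.0]
gripper_width: 9.3
```

```bash
python3 - <<'E'
from snap import *
s=st(); f=snap("wrist","w16")
E
```

```text
t 18.48 p [538.48 133.76 206.96] a 32.27 tz [-1.9e-03 -3.0e-04 -1.0e+00] F [-0.75  0.06 -2.  ] w 9.34
```

View pics/w16.png

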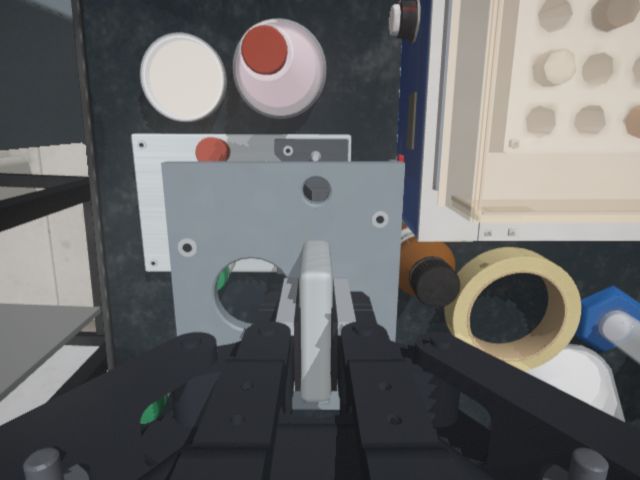

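Emit:
jog_arm(series=[0, 0, 35, 0, 0, 0, 0, 0, 35, 0, 0, 0, 0, 0, 35, 0, 0, 0, 0, 0, 20, 0, 0, 0, 0, 0, 4, 0, 0, 0, 0, 0, 0, 0, 0, 0, 0, 0, 0, 0, 0, 0])

```text
clock: 19.4
ee_pos: [540.3, 134.1, 80.8]
orientation: [0.0, 0.961, 0.277, 0.001]
contact_force: [0.2, -0.9, -1.0]
gripper_width: 9.1
```

```bash
python3 - <<'E'
from snap import *
s=st(); f=snap("wrist","w17"); crop(f,140,100,300,220,2.6,"pics/w17c.png"); g=snap("side","s17"); crop(g,290,190,110,85,7,"pics/s17c.png")
E
```

```text
t 19.4 p [540.3  134.07  80.83] a 32.21 tz [ 2.8e-03  4.0e-04 -1.0e+00] F [ 0.16 -0.88 -0.96] w 9.06
```

View pics/w17c.png

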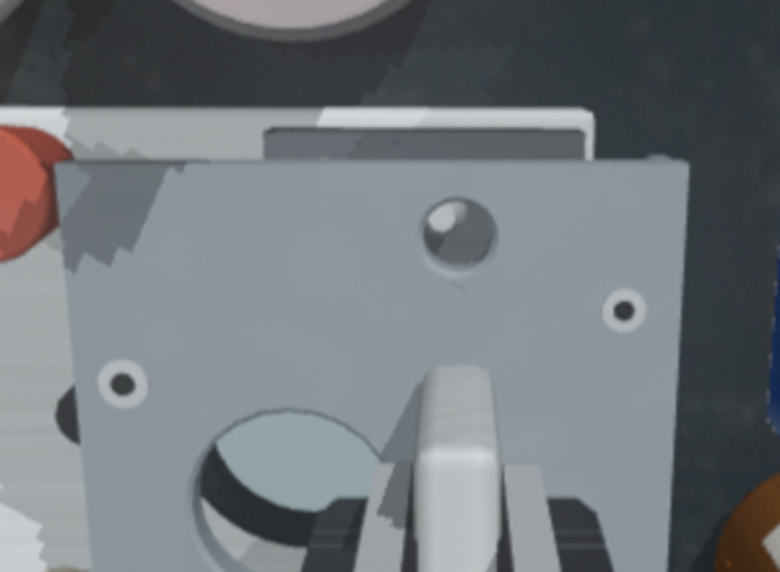

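View pics/s17c.png

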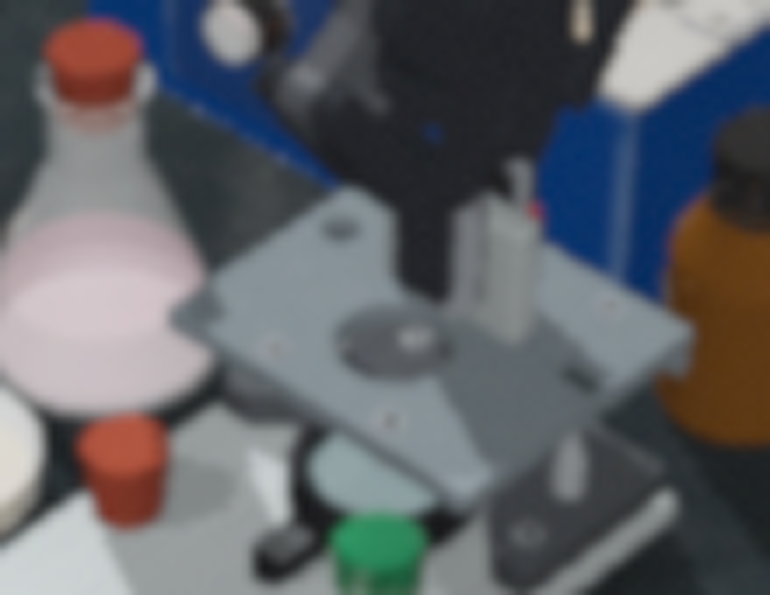

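Emit:
jog_arm(series=[0, 0, 0, 0, 0, 0, 0, 0, 0, 0, 0, 0, 0, 0, 0, 0, 0, 0])

```text
clock: 19.88
ee_pos: [539.0, 133.9, 79.2]
orientation: [-0.0, 0.961, 0.277, 0.0]
contact_force: [0.3, 0.1, -2.6]
gripper_width: 9.1
```

```bash
python3 - <<'E'
from snap import *
s=st(); f=snap("wrist","w18"); crop(f,280,150,80,80,9,"pics/w18c.png")
C=np.array([518.6,120.6]);a=np.radians(32.2);Rc=np.array([[np.cos(a),-np.sin(a)],[np.sin(a),np.cos(a)]])
p=np.r_[C+Rc@[24,40],38]; print("pin pred",proj(f,p), "flat r2.1 top")
E
```

```text
t 19.88 p [539.03 133.87  79.15] a 32.2 tz [ 1.e-04  0.e+00 -1.e+00] F [ 0.27  0.13 -2.59] w 9.07
pin pred [[312.06044589 183.22097815]] flat r2.1 top
```

View pics/w18c.png

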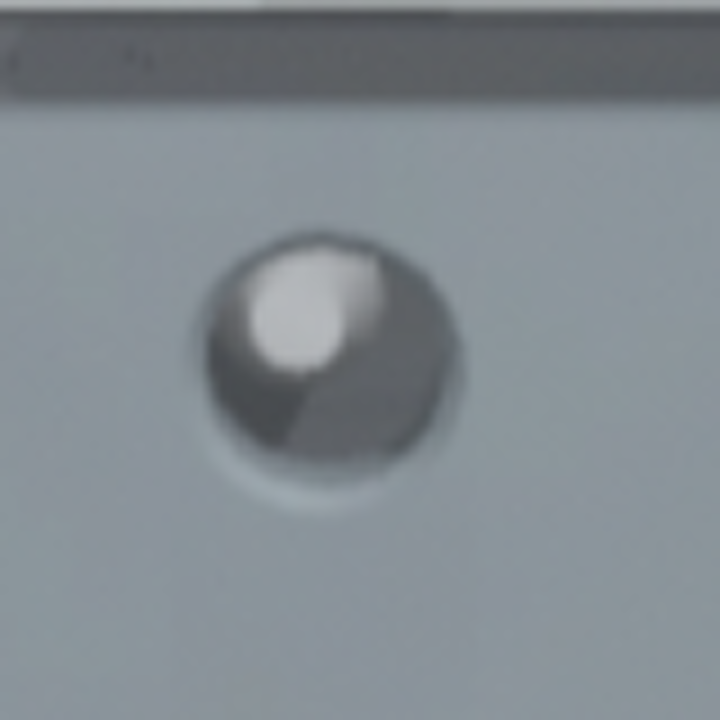

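```bash
python3 - <<'E'
from h import *
f=load("pics/w18.npz"); T=np.array([539.03,133.87]);a=np.radians(32.2);tx=np.array([np.cos(a),np.sin(a)]);ty=np.array([np.sin(a),-np.cos(a)])
def tf(c,z):
    uv=np.array([c])/9.+[280,150]-.45; W=ray(f,uv,z)[0,:2]-T; return (W@tx).round(2),(W@ty).round(2)
print("hole top",tf((329,370),57.9)); print("hole bottom",tf((334,352),51.9)); print("pin",tf((297,320),38))
g=cv2.cvtColor(f["pixels"],cv2.COLOR_BGR2GRAY); print(g[180:210:2,300:336:1])
E
```

```text
hole top (np.float64(1.21), np.float64(-39.98))
hole bottom (np.float64(1.42), np.float64(-39.72))
pin (np.float64(-0.17), np.float64(-38.91))
[[147 147 146 144 133 119 110 119 139 159 170 176 180 181 179 178 175 171
  165 160 152 141 109  97  95  98 108 124 144 147 147 147 147 148 147 147]
 [147 146 140 125 113 110 118 136 155 174 181 182 182 182 181 180 177 169
  160 152 145 136 117  98  97  95  96  99 116 137 147 147 148 148 148 147]
 [146 141 126 115 103 103 108 131 173 181 182 183 183 183 182 182 181 173
  151 140 132 124 109  98  96  97  96  96  99 111 137 146 148 149 147 147]
 [144 131 122 102  92  96 103 123 169 180 181 181 181 182 183 183 183 176
  139 124 117 108  99  96  96  96  96  96  99 103 120 143 147 147 147 148]
 [140 131 121  85  81  88  95 104 136 169 178 179 180 181 180 181 176 148
  108 100  99  98  97  97  97  97  97  97  98 101 108 129 145 147 148 147]
 [141 135 121  84  76  78  82  87  93 109 138 151 156 160 153 147 116  97
   95  95  97  97  97  98  98  98  97  97  95  98 111 128 145 148 147 147]
 [144 141 132 100  79  76  76  77  79  83  84  86  89  91  90  
[... 578 characters left out ...]
 110 104 103  99  99  99  99
   98 104 104 107 104 100 106 120 133 138 139 144 147 147 147 148 147 147]
 [146 146 147 148 152 158 161 160 154 145 139 134 132 132 130 128 127 126
  125 123 124 127 129 140 145 145 144 144 147 147 147 147 146 147 148 147]
 [145 146 146 146 147 148 151 156 160 163 163 164 161 157 153 151 148 149
  149 149 153 152 150 148 147 146 145 146 146 146 146 146 146 147 147 147]
 [146 146 146 146 146 147 147 147 147 148 151 156 158 159 159 159 158 156
  153 151 150 148 146 146 146 146 146 146 146 145 146 146 147 146 147 147]
 [146 146 146 146 146 147 146 147 146 146 146 146 146 146 146 146 146 146
  145 146 146 146 146 145 145 146 146 145 146 145 146 145 146 146 147 147]]
```

Emit:
jog_arm(series=[-1.3, 0.9, 5, 0, 0, 0, 0, 0, 5, 0, 0, 0, 0, 0, 0, 0, 0, 0, 0, 0, 0, 0, 0, 0])

```text
clock: 20.42
ee_pos: [538.4, 132.4, 69.0]
orientation: [-0.0, 0.961, 0.277, -0.0]
contact_force: [0.7, 0.1, -2.3]
gripper_width: 9.0
```

```bash
python3 - <<'E'
from snap import *
s=st(); f=snap("wrist","w19"); crop(f,280,150,80,80,9,"pics/w19c.png"); crop(f,140,100,300,220,2.6,"pics/w19d.png"); g=snap("side","s19"); crop(g,290,190,110,85,7,"pics/s19c.png")
E
```

```text
t 20.43 p [538.35 132.39  68.98] a 32.2 tz [-2.e-04 -0.e+00 -1.e+00] F [ 0.74  0.11 -2.27] w 8.96
```

View pics/w19c.png

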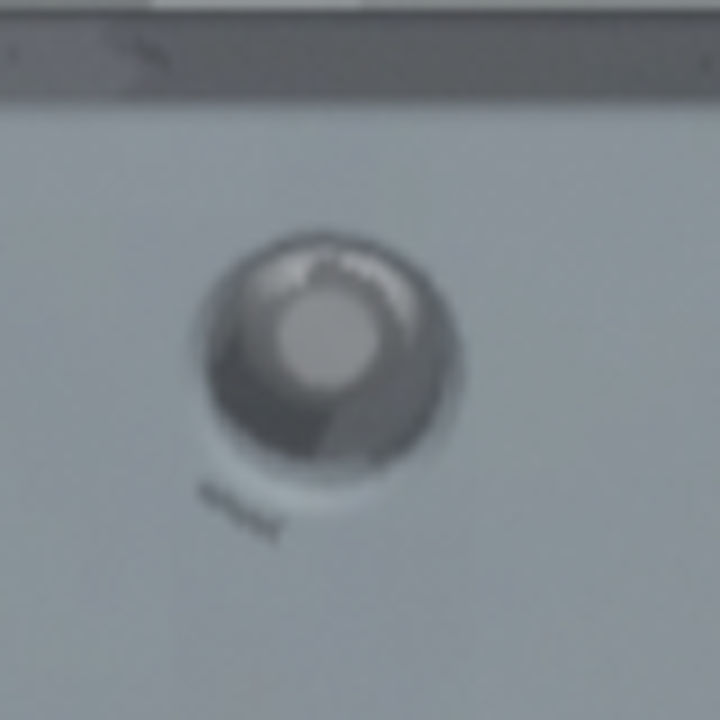

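View pics/s19c.png

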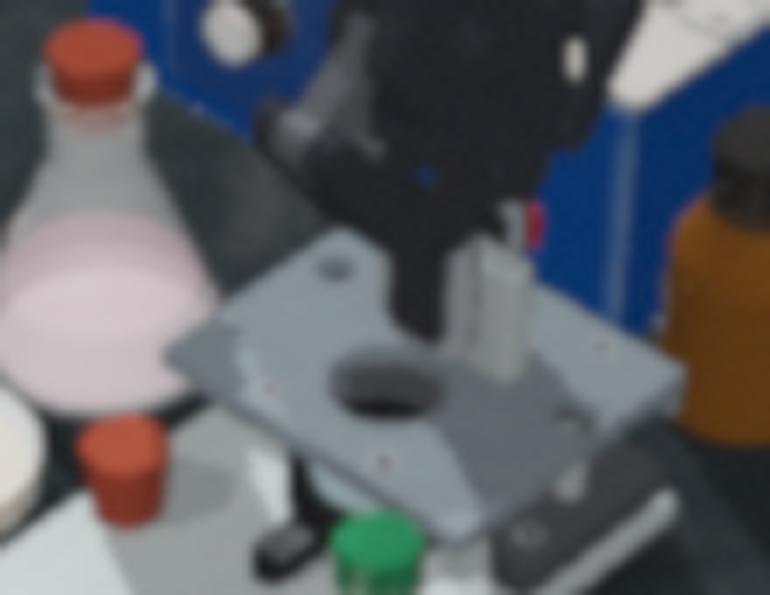

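```bash
python3 - <<'E'
from h import *
f=load("pics/w19.npz"); T=np.array([538.35,132.39]);a=np.radians(32.2);tx=np.array([np.cos(a),np.sin(a)]);ty=np.array([np.sin(a),-np.cos(a)])
def tf(c,z):
    uv=np.array([c])/9.+[280,150]-.45; W=ray(f,uv,z)[0,:2]-T; return (W@tx).round(2),(W@ty).round(2)
print("hole top",tf((329,370),47.7)); print("hole bottom",tf((333,352),41.7)); print("pin",tf((328,338),38))
E
```

```text
hole top (np.float64(1.22), np.float64(-39.98))
hole bottom (np.float64(1.39), np.float64(-39.73))
pin (np.float64(1.2), np.float64(-39.72))
```

```bash
python3 - <<'E'
from h import *
f=load("pics/w19.npz"); g=cv2.cvtColor(f["pixels"],cv2.COLOR_BGR2GRAY).astype(float)
T=np.array([538.35,132.39]);a=np.radians(32.2);tx=np.array([np.cos(a),np.sin(a)]);ty=np.array([np.sin(a),-np.cos(a)])
for nm,u0,u1,v0,v1,z in (("plate",180,390,154,168,47.7),("block",255,355,144,155,22),("deck",200,355,132,148,11)):
    P=[]
    for u in range(u0,u1,2):
        c=cv2.GaussianBlur(g[v0:v1,u-1:u+2].mean(1)[:,None],(1,3),0)[:,0]; d=np.abs(np.gradient(c)); i=d[1:-1].argmax()+1
        den=d[i-1]-2*d[i]+d[i+1]; P.append((u,v0+i+(0.5*(d[i-1]-d[i+1])/den if den else 0)))
    P=np.array(P); W=ray(f,P,z)[:,:2]-T; X,Y=W@tx,W@ty
    for _ in range(4):
        k=np.polyfit(X,Y,1); r=abs(Y-np.polyval(k,X)); m=r<max(.15,1.5*np.median(r)); X,Y=X[m],Y[m]
    print(nm,"slope deg",np.degrees(k[0]).round(2),"y at 0",k[1].round(2),len(X),"px",P[len(P)//2])
crop(f,160,120,240,60,3.3,"pics/w19e.png")
E
```

```text
plate slope deg 0.24 y at 0 -50.24 74 px [284.         161.49074074]
block slope deg 0.26 y at 0 -52.34 50 px [305.         149.91391941]
deck slope deg -0.11 y at 0 -54.93 78 px [278.         141.74516129]
```

View pics/w19e.png

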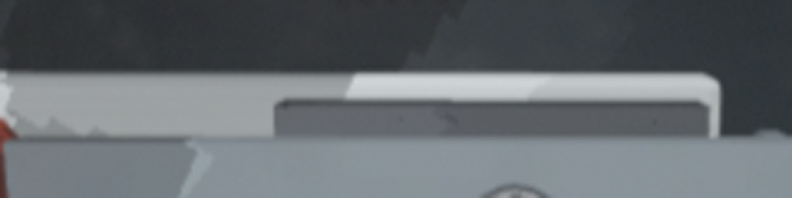

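Emit:
jog_arm(series=[0, 0, 2, 0, 0, 0, 0, 0, 2, 0, 0, 0, 0, 0, 2, 0, 0, 0, 0, 0, 0, 0, 0, 0])

```text
clock: 21.02
ee_pos: [538.2, 132.4, 62.8]
orientation: [-0.0, 0.961, 0.277, -0.0]
contact_force: [1.0, -0.2, -2.2]
gripper_width: 8.9
```

Emit:
jog_arm(series=[0, 0, 2, 0, 0, 0, 0, 0, 2, 0, 0, 0, 0, 0, 0, 0, 0, 0])

```text
clock: 21.4
ee_pos: [538.2, 132.4, 58.8]
orientation: [-0.0, 0.961, 0.277, -0.0]
contact_force: [-0.7, 0.9, -2.1]
gripper_width: 9.3
```

```bash
python3 - <<'E'
from snap import *
s=st(); f=snap("wrist","w20"); crop(f,280,150,80,80,7,"pics/w20c.png"); g=snap("side","s20"); crop(g,290,190,110,85,7,"pics/s20c.png")
E
```

```text
t 21.4 p [538.18 132.38  58.81] a 32.2 tz [-5.e-04 -1.e-04 -1.e+00] F [-0.67  0.87 -2.15] w 9.33
```

View pics/w20c.png

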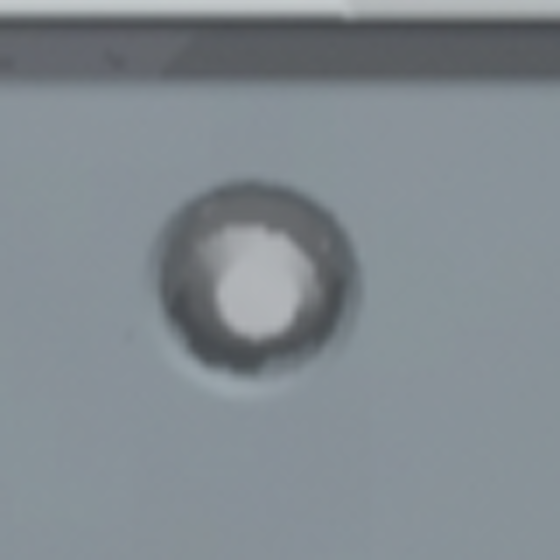

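View pics/s20c.png

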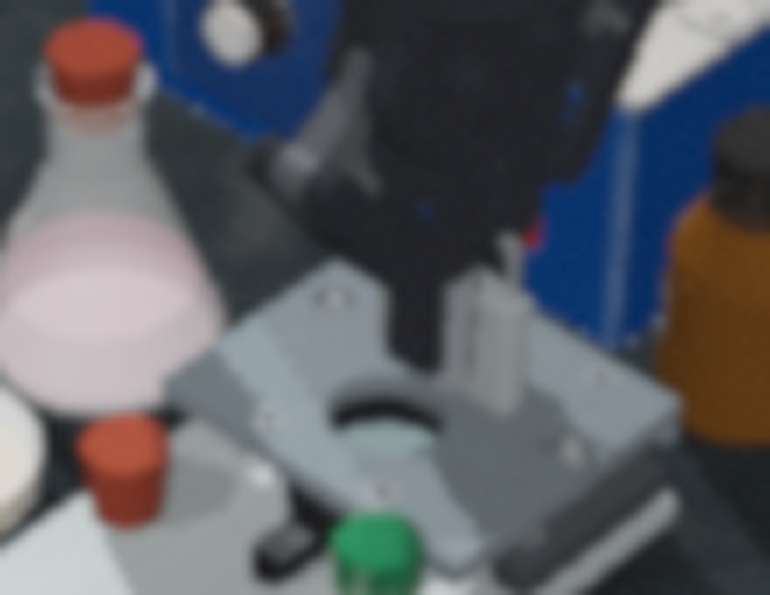

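Emit:
jog_arm(series=[0, 0, 1.5, 0, 0, 0, 0, 0, 1.5, 0, 0, 0, 0, 0, 1.5, 0, 0, 0, 0, 0, 0, 0, 0, 0])

```text
clock: 22.0
ee_pos: [538.2, 132.4, 54.4]
orientation: [-0.0, 0.961, 0.277, -0.0]
contact_force: [0.1, -0.0, -2.0]
gripper_width: 9.0
```

Emit:
jog_arm(series=[0, 0, 1.5, 0, 0, 0, 0, 0, 1.5, 0, 0, 0, 0, 0, 0, 0, 0, 0])

```text
clock: 22.38
ee_pos: [538.3, 132.4, 51.4]
orientation: [-0.0, 0.961, 0.277, -0.0]
contact_force: [0.1, -0.2, -3.1]
gripper_width: 9.2
```

Free of contact past the filter rim; the last 2 mm now.

Emit:
jog_arm(series=[0, 0, 1, 0, 0, 0, 0, 0, 0.7, 0, 0, 0, 0, 0, 0, 0, 0, 0])

```text
clock: 22.75
ee_pos: [538.4, 132.4, 49.8]
orientation: [-0.0, 0.961, 0.277, -0.0]
contact_force: [-0.1, 1.1, -1.8]
gripper_width: 8.9
```

Emit:
jog_arm(series=[0, 0, 0.5, 0, 0, 0, 0, 0, 0, 0, 0, 0])

```text
clock: 23.0
ee_pos: [538.4, 132.4, 49.4]
orientation: [0.0, 0.961, 0.277, -0.0]
contact_force: [-0.2, -0.4, -2.2]
gripper_width: 9.0
```

Emit:
jog_arm(series=[0, 0, 0.5, 0, 0, 0, 0, 0, 0, 0, 0, 0])

```text
clock: 23.25
ee_pos: [538.5, 132.4, 49.3]
orientation: [0.0, 0.961, 0.277, 0.0]
contact_force: [-3.1, -2.0, 3.4]
gripper_width: 8.8
```

Emit:
jog_arm(series=[0, 0, 0.5, 0, 0, 0, 0, 0, 0, 0, 0, 0])

```text
clock: 23.5
ee_pos: [538.6, 132.4, 49.3]
orientation: [0.0, 0.961, 0.277, 0.0]
contact_force: [-5.3, -0.4, 7.6]
gripper_width: 8.9
```

```bash
python3 - <<'E'
from snap import *
s=st(); f=snap("wrist","w21"); g=snap("side","s21"); crop(g,290,190,110,85,7,"pics/s21c.png")
W=pts(g);C=np.array([517,119.7]);a=np.radians(32.2);Rm=np.array([[np.cos(a),np.sin(a)],[-np.sin(a),np.cos(a)]]);L=(W[...,:2]-C)@Rm.T
for x0,y0 in((-22,-40),(-22,0),(-22,40),(45,-40),(10,-40),(40,40),(10,40)):
    m=(np.hypot(L[...,0]-x0,L[...,1]-y0)<8)&(W[...,2]<60); 
    if m.sum(): print(x0,y0,m.sum(),np.median(W[...,2][m]).round(1))
E
```

```text
t 23.5 p [538.58 132.44  49.31] a 32.2 tz [ 3.e-04 -0.e+00 -1.e+00] F [-5.28 -0.39  7.59] w 8.94
-22 -40 113 11.2
-22 0 101 23.0
-22 40 92 12.0
45 -40 68 26.6
10 -40 73 26.6
40 40 60 -657.9
10 40 92 -653.3
```

View pics/w21.png

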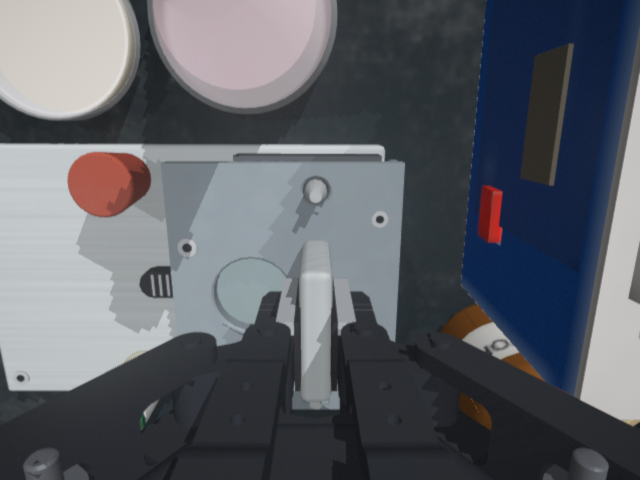

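View pics/s21c.png

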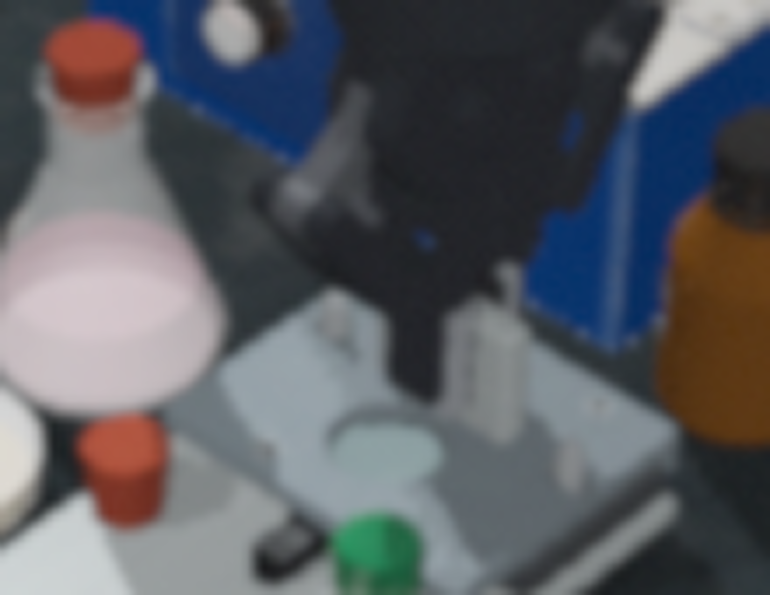

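Emit:
jog_arm(series=[0, 0, -0.7, 0, 0, 0, 0, 0, 0, 0, 0, 0])

```text
clock: 23.85
ee_pos: [538.6, 132.4, 49.3]
orientation: [0.0, 0.961, 0.277, 0.0]
contact_force: [-2.1, -0.8, 2.6]
gripper_width: 9.2
```

Emit:
jog_arm(series=[0, 0, 0, 0, 0, 0, 0, 0, 0, 0, 0, 0, 0, 0, 0, 0, 0, 0, 0, 0, 0, 0, 0, 0], jaw=20)

```text
clock: 24.35
ee_pos: [538.4, 132.4, 49.1]
orientation: [0.0, 0.961, 0.277, 0.0]
contact_force: [-1.6, 0.7, -0.4]
gripper_width: 20.0
```

```bash
python3 - <<'E'
from snap import *
s=st(); f=snap("wrist","w22"); g=snap("side","s22"); crop(g,290,190,110,85,7,"pics/s22c.png")
E
```

```text
t 24.35 p [538.43 132.39  49.06] a 32.2 tz [ 0. -0. -1.] F [-1.6   0.66 -0.42] w 19.98
```

View pics/w22.png

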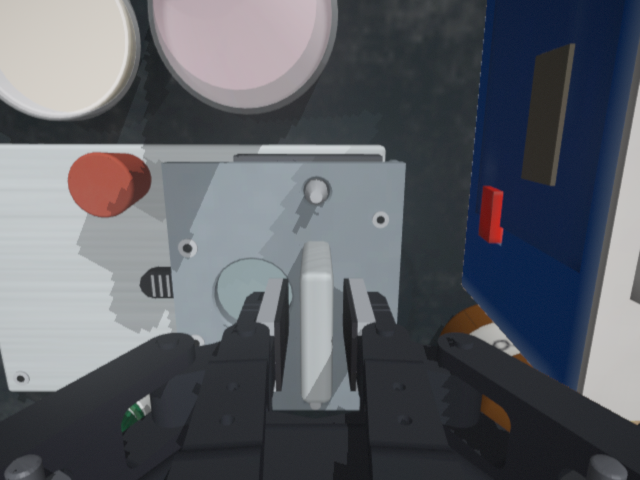

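Emit:
jog_arm(series=[0, 0, -5, 0, 0, 0, 0, 0, -15, 0, 0, 0, 0, 0, -30, 0, 0, 0, 0, 0, -50, 0, 0, 0, 0, 0, -50, 0, 0, 0, 0, 0, -40, 0, 0, 0, 0, 0, 0, 0, 0, 0])

```text
clock: 25.32
ee_pos: [540.9, 132.8, 245.4]
orientation: [0.001, 0.961, 0.277, 0.005]
contact_force: [0.2, 0.7, -0.1]
gripper_width: 20.0
```

Emit:
jog_arm(series=[0, -55, 0, 0, 0, 0, 0, -55, 0, 0, 0, 0, 0, -55, 0, 0, 0, 0, 0, -55, 0, 0, 0, 0, 0, 0, 0, 0, 0, 0, 0, 0, 0, 0, 0, 0])

```text
clock: 26.08
ee_pos: [421.0, 318.2, 238.8]
orientation: [0.0, 0.961, 0.278, -0.0]
contact_force: [-0.1, -0.8, 1.0]
gripper_width: 20.0
```

```bash
python3 - <<'E'
from snap import *
s=st(); t=snap("top","t23"); g=snap("side","s23"); crop(t,255,165,150,112,5.3,"pics/t23c.png"); crop(g,250,190,150,112,5.3,"pics/s23c.png")
E
```

```text
t 26.07 p [421.03 318.23 238.78] a 32.25 tz [-2.e-04 -8.e-04 -1.e+00] F [-0.14 -0.85  0.99] w 20.0
```

View pics/t23c.png

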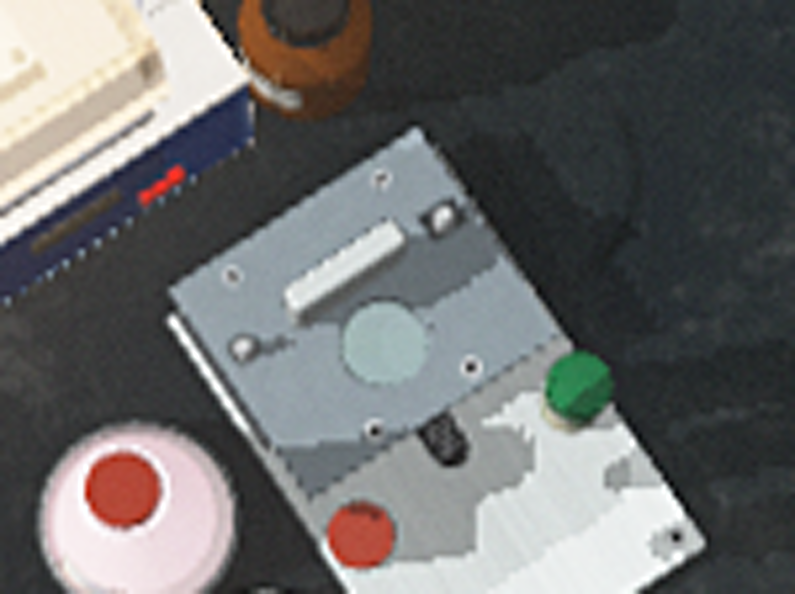

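View pics/s23c.png

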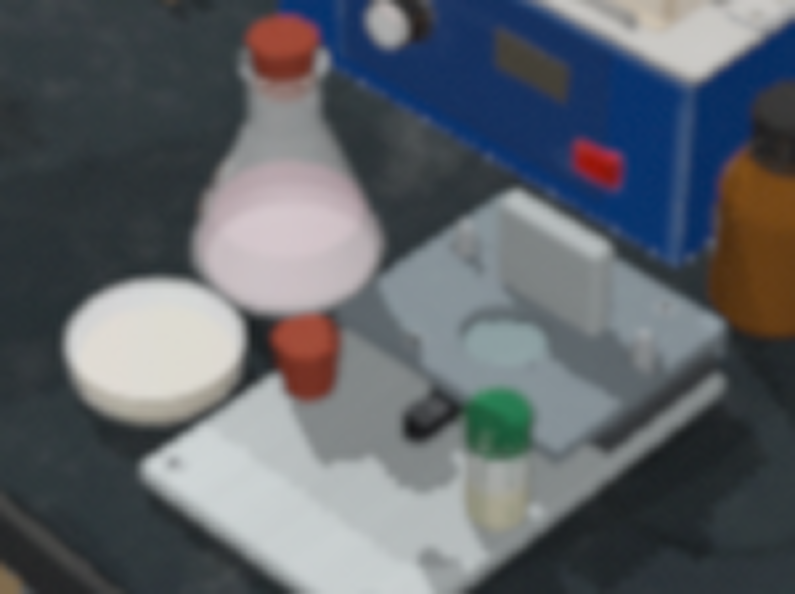

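```bash
python3 - <<'E'
from h import *
C=np.array([517,119.7]);a=np.radians(32.2);Rm=np.array([[np.cos(a),np.sin(a)],[-np.sin(a),np.cos(a)]])
for n,n0 in(("t23","top0"),("s23","side0")):
    f=load(f"pics/{n}.npz");f0=load(f"pics/{n0}.npz");W=pts(f);L=(W[...,:2]-C)@Rm.T;Z=W[...,2]
    m=(L[...,0]>-27)&(L[...,0]<52)&(abs(L[...,1])<46)&(Z>18)&(Z<34)&~((abs(L[...,0]-24)<12))&(np.hypot(L[...,0],L[...,1])>19)
    A=np.c_[L[m],np.ones(m.sum())];k=np.linalg.lstsq(A,Z[m],rcond=None)[0];print(n,"plane tilt deg",np.degrees(k[:2]).round(2),"z",k[2].round(2))
    W0=pts(f0);L0=(W0[...,:2]-C)@Rm.T;d=(L0[...,0]<-75)&(L0[...,0]>-110)&(L0[...,1]>15)&(L0[...,1]<45);print(" deck z",np.nanmedian(W0[...,2][d]).round(2))
    # object drift: cap colours
    for nm,lo,hi in(("green",(50,100,40),(85,255,255)),("red",(0,120,90),(8,255,255))):
        r=[]
        for q in(f0,f):
            h=cv2.cvtColor(q["pixels"],cv2.COLOR_BGR2HSV);mm=cv2.inRange(h,lo,hi);nl,_,stt,ce=cv2.connectedComponentsWithStats(mm)
            r.append(sorted([tuple(ce[i].round(1)) for i in range(1,nl) if stt[i,4]>25]))
        print(nm,r[0],"\n  ->",r[1])
E
```

```text
t23 plane tilt deg [-0.17 -0.05] z 27.42
 deck z 10.52
green [(np.float64(11.9), np.float64(383.8)), (np.float64(79.3), np.float64(292.3)), (np.float64(192.7), np.float64(385.8)), (np.float64(363.9), np.float64(237.3)), (np.float64(433.0), np.float64(232.1))] 
  -> [(np.float64(12.0), np.float64(383.9)), (np.float64(192.5), np.float64(386.0)), (np.float64(363.9), np.float64(237.2)), (np.float64(433.3), np.float64(232.0))]
red [(np.float64(277.5), np.float64(257.0)), (np.float64(322.5), np.float64(265.6)), (np.float64(485.6), np.float64(9.0))] 
  -> [(np.float64(277.5), np.float64(257.0)), (np.float64(322.5), np.float64(265.6)), (np.float64(485.5), np.float64(9.1))]
s23 plane tilt deg [-0.16 -0.01] z 27.8
 deck z -139.78
green [(np.float64(171.3), np.float64(111.8)), (np.float64(185.5), np.float64(188.0)), (np.float64(343.8), np.float64(268.7)), (np.float64(368.7), np.float64(320.9)), (np.float64(581.9), np.float64(441.9))] 
  -> [(np.float64(171.4), np.float64(111.8)), (np.float64(185.7), np.float64(187.9)), (np.float64(343.8), np.float64(268.8)), (np.float64(368.7), np.float64(321.2)), (np.float64(581.8), np.float64(441.9))]
red [(np.float64(302.6), np.float64(198.6)), (np.float64(307.4), np.float64(256.3)), (np.float64(567.1), np.float64(164.0)), (np.float64(596.0), np.float64(450.0)), (np.float64(622.4), np.float64(214.9))] 
  -> [(np.float64(302.6), np.float64(198.7)), (np.float64(307.3), np.float64(256.4)), (np.float64(567.1), np.float64(164.0)), (np.float64(596.0), np.float64(450.0)), (np.float64(622.4), np.float64(214.9))]
```

The cover's top stands 16.9 mm above the deck (17 nominal) and is level. Nothing else has moved. Handing in.

```bash
python3 -c "
from cell import ticket
print(ticket.hand_in())"
```

```text
the job is handed in; nothing more can be done
None
```

The filter is home in the V-nest and the cover is fully down over both pins. I handed the job in at about 26 s on the clock, with the gripper open and clear of everything.

**Filter:** I slid it with the fingertips straddling the tab without gripping it, turning it about 11° on the way. It stopped against the nest at about 8 N, and a second push ended in the same place.

**Cover:** I gripped it by the rib and corrected the alignment by about 1.6 mm after seeing the left pin through the round hole. It went down with no contact force until it touched the block at the expected height. I then eased the load off and let go.

**Last checks:**
- **Cover height and level:** its top is 16.9 mm above the deck (17 expected), with a tilt of about 0.2° or less. Both pins stand through it, and the filter shows centred in the aperture.
- **Neighbours:** the caps of the vial, stopper and flask are where they were, to a fraction of a pixel. I did not measure the petri dish, crucible or jar, but the dish and jar look undisturbed and the arm stayed clear of the crucible.

**Checks that disagreed:**
- **Filter centring:** the wrist camera put its centre 0.1 to 0.35 mm left of the nest's centre line. I took that as measurement error, since the keeper studs dropped behind the rim without touching.
- **Camera positions:** the fixed cameras and the robot differed by about 1.5 mm, so I relied on contact and the wrist camera.

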